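# Load, latch and sniff the shielded test box

## Robot

A 6-joint arm with a two-finger parallel gripper is mounted at the origin on the work surface. World frame = base frame: x ahead of the robot, y to its left, z up, the work surface at z = 0. Lengths are in m, angles in rad, forces in N, time in s.
With the tool pointing down it reaches from about 0.35 to 0.775 m from the base axis. Payload 5.5 kg.
Tool frame: the origin (TCP) lies on the centre line of the jaws, within the pads' length; the fingertips stand 11 mm ahead of it and the grasp point (between the pads) lies 8 mm behind it (env.tip_reach is the distance from the TCP to the fingertips, in m); z points along the fingers, x is the direction in which the jaws open and shut, and the axes are right-handed (so a half turn about z gives the same grasp; the last joint's range is limited). The gripper opens to 85 mm and grips with 20 to 120 N. Pads are 22 mm wide; open, the fingers measure 114 mm over their backs; the gripper's body (76 mm by 85 mm) begins 54 mm behind the grasp point. The pads swing forward as they close: fully open they stand 13 mm farther back than shut.
Start: joints at [-1.31, 0.313, 0.046, 1.304, 0, 1.431], TCP at [0.224, -0.529, 0.242] pointing down, gripper open.
Joint ranges: [-2.76, 2.76], [-0.86, 1.69], [-1.03, 1.26], [-2.2, 2.34], [-1.47, 1.5], [-3.14, 3.14]. Speed limits (rad/s): [2.57, 2.57, 3.14, 3.14, 3.14, 3.14].

## Interface

Orientations are given as a unit quaternion [w, x, y, z].
In Python, from workcell import env gives the robot as it stands.
- The arm moves only by the tool carry_out, never from a script. Its argument "moves" is one flat list of numbers, 7 for each row, row after row: the gripper command: -1 is shut, 1 is fully open, values between are in proportion, then the shift along the tool's x, y, z in m, then the turn, a rotation vector about the tool's x, y, z in degrees. A call has exactly 5 rows; each row shifts and turns the pose as measured when the row begins, along the tool's axes as they then stand; what a row does not reach is not made up. A row lasts 1/8 s, in which the tool goes at most 62.5 mm and 10.7 degrees, less where a joint would pass 70% of its speed; a pose out of reach is approached as far as the arm can. A call is refused whole if a number of a shift passes 0.0625 or a number of a turn 10.7, either way. A call with a gripper value outside its range is refused whole. The fingers move at their own pace and stop on an object; "squeeze" is the grip in N (left out, the last holds). Time passes only in rows, so rows that do not move let the fingers close, or fill a call up. It gives the time, the measured TCP pose, the force and the opening at its end, in the units of the state.
- env.get_state(): the state, without advancing time (a new reading comes with each control period).
- env.read_camera(name): name is "side" or "top" or "wrist"; returns the picture (420x560x3 uint8, red, green, blue); there is no depth.
- env.calibration(name): a dict with "camera_matrix" (3x3 intrinsics, pixels), "rvec" (rotation vector, rad) and "tvec" (3), from world to camera coordinates, as OpenCV has them; the wrist camera has in their place "hand_eye" (4x4, takes a point from camera to tool coordinates, whose origin is the TCP and whose axes are the tool frame's). Camera axes: x right, y down, z forward; pixel columns grow to the right and rows downward; lengths in m; the calibration is good to about 2 mm. A picture is of the moment at which its call begins: read the wrist's pose just before it. calibration takes no time and is no camera call.
- env.hand_in(): hands the job in, once; it reports no verdict.
The state is a dict: "clock": time; "joint_pos": joint angles; "qvel": joint speeds; "tau": joint torques, N m; "tcp_pos": TCP position; "orientation": TCP orientation; "wrist_force": force on the tool from outside, world axes, zero at the start; "ft_torque": the same for the moment, N m; "finger_gap": finger opening in m.
Only numpy, scipy, OpenCV 4.12 (cv2) and the standard library are available. Lean on these libraries where they do the work, as an engineer would, in place of code of your own. Each camera call takes 0.05 s, during which the arm holds its last target. There are 200 camera calls.

## Task

Lay every filter module that is on the desk flat in the shielded test box, fin up, one to a bay; then shut the lid fully and swing its hook round until it rests home in its catch. Take the probe from its stand and, with its tip down in the seam channel around the lid, run it in one slow steady pass (about 3 cm/s, certainly under 10) from the left end of the front seam round the front right corner to the rear end of the right-hand seam, then stand the probe back upright in its stand. Leave the other things on the desk where they are.

Things in the scene. Friction and masses are not known exactly. Their poses are not given: they have to be found in the camera images.
- box: Fixed grey tub 156 (x) by 236 mm (y). Origin: centre of underside; x to the rear (hinge side), y left, z up. Inner floor at z 6 mm; three bays 96 (x) by 56 mm (y) centred at x 0, y 60, 0, -60 mm, between ribs to z 18 mm. Inner walls end at z 30 mm in a ledge, the seam channel's floor; outside it a lip to z 40 mm, inner faces at x +-68, y +-108 mm.
- lid (a joint): Hinge angle of the box's aluminium lid, rad: 0 shut, about 1.7 open (upright). Stiff: it stays where it is left. A cover 108 (x) by 188 (y) by 31 mm, hollow below; shut, its top is at box z 62 mm and its outer side faces at x +-54, y +-94 mm, so that the seam channel between it and the lip is 14 mm wide.
- lid_hinge (a point): middle of the lid's hinge axis (box frame x 62, y 0, z 36 mm); the axis runs along the box's y
- lid_handle (a point): top centre of the black bar on the lid's top face, 14 by 70 by 18 mm, long side along y; box frame x -30, y 0, z 80 mm when shut. Moves with the lid
- hook (a joint): Angle of the steel swing hook on the lid's top face, rad: 0 home in the catch (arm points left, box +y), about 1.5 open (arm points to the hinge, +x). Stiff: stays where it is left. The catch is a fixed steel bracket on the left lip at box x -33 to -3, y 114 to 128 mm, top at z 80 mm, open to the rear.
- hook_pivot (a point): the hook's pivot on the lid; axis square to the lid's top face; box frame x -15, y 58, z 64.5 mm when the lid is shut
- hook_knob (a point): top centre of the hook's black knob: upright cylinder 16 mm across and 22 mm high on the arm (arm 14 mm wide, 6 mm thick, 74 mm long), 34 mm from the pivot; top at box z = 92.5 mm when the lid is shut, foot at 70.5 mm
- module_0: Aluminium filter module, 2 or 3 of them present: block 84 (x) by 44 (y) by 16 mm with an upright grip fin 50 (x) by 12 (y) by 28 mm on the middle of its top, 44 mm high in all. Origin at the centre of its underside; z out of the fin side.
- module_1: Aluminium filter module, 2 or 3 of them present: block 84 (x) by 44 (y) by 16 mm with an upright grip fin 50 (x) by 12 (y) by 28 mm on the middle of its top, 44 mm high in all. Origin at the centre of its underside; z out of the fin side.
- module_2: Aluminium filter module, 2 or 3 of them present: block 84 (x) by 44 (y) by 16 mm with an upright grip fin 50 (x) by 12 (y) by 28 mm on the middle of its top, 44 mm high in all. Origin at the centre of its underside; z out of the fin side.
- probe: Hand probe, standing in its stand. Origin at the tip; z runs up the probe. Steel stem 7 mm across, round-ended, from the tip to 55 mm; steel collar 40 mm across from 55 to 60 mm; square grey handle 22 by 22 mm from 60 to 130 mm, its faces square to the x and y axes.
- stand: Fixed black block 68 by 68 by 65 mm with a square upright hole 24 mm wide right through its middle. The stem hangs in the hole, the collar rests on the top, the tip is then 10 mm above the desk. Origin at the centre of its underside.
- stand_hole (a point): centre of the hole's mouth, on the stand's top (z 65 mm)
- seam_0 (a point): point in the seam channel, 4 mm above its floor, on the left part of the front seam; number 0 of 0 to 5 along the path (the path is straight from 0 to 3 and from 3 to 5)
- seam_1 (a point): point in the seam channel, 4 mm above its floor, on the front seam, left of its middle; number 1 of 0 to 5 along the path (the path is straight from 0 to 3 and from 3 to 5)
- seam_2 (a point): point in the seam channel, 4 mm above its floor, on the front seam, right of its middle; number 2 of 0 to 5 along the path (the path is straight from 0 to 3 and from 3 to 5)
- seam_3 (a point): point in the seam channel, 4 mm above its floor, on the front right corner; number 3 of 0 to 5 along the path (the path is straight from 0 to 3 and from 3 to 5)
- seam_4 (a point): point in the seam channel, 4 mm above its floor, on the middle of the right side seam; number 4 of 0 to 5 along the path (the path is straight from 0 to 3 and from 3 to 5)
- seam_5 (a point): point in the seam channel, 4 mm above its floor, on the rear part of the right side seam; number 5 of 0 to 5 along the path (the path is straight from 0 to 3 and from 3 to 5)
- mouse: black computer mouse 105 by 60 by 26 mm; bystander
- screwdriver: screwdriver; bystander
- flux_jar: jar 48 mm across, 50 mm high; bystander
- brush: brush; bystander
- carton: carton 80 by 60 by 40 mm; bystander

How it is judged:
On the way, in this order (a step that is already met when the one before it is completed fails the run):
1. every module lies flat in a bay of the box (x of module_0 in the frame of box between -0.02 and 0.02 m and y of module_0 in the frame of box between -0.085 and 0.085 m and z of module_0 in the frame of box between 0.002 and 0.011 m and angle between each of module_0, module_1, module_2's own z axis and vertical below 0.12 rad and linear speed of each of module_0, module_1, module_2 below 0.03 m/s and x of module_1 in the frame of box between -0.02 and 0.02 m and y of module_1 in the frame of box between -0.085 and 0.085 m and z of module_1 in the frame of box between 0.002 and 0.011 m and x of module_2 in the frame of box between -0.02 and 0.02 m and y of module_2 in the frame of box between -0.085 and 0.085 m and z of module_2 in the frame of box between 0.002 and 0.011 m), for 0.2 s.
2. the lid is shut (value of joint lid below 0.04 rad), for 0.2 s.
3. the hook is home in its catch, lid shut (value of joint lid below 0.04 rad and value of joint hook below 0.1 rad), for 0.2 s.
4. the probe's tip is down in the seam channel at the left part of the front seam (horizontal distance between probe and seam_0 below 0.01 m and z of probe in the frame of box between 0.024 and 0.0395 m), for 0.02 s.
5. the probe's tip is down in the seam channel at the front seam, left of its middle (horizontal distance between probe and seam_1 below 0.01 m and z of probe in the frame of box between 0.024 and 0.0395 m), for 0.02 s.
6. the probe's tip is down in the seam channel at the front seam, right of its middle (horizontal distance between probe and seam_2 below 0.01 m and z of probe in the frame of box between 0.024 and 0.0395 m), for 0.02 s.
7. the probe's tip is down in the seam channel at the front right corner (horizontal distance between probe and seam_3 below 0.01 m and z of probe in the frame of box between 0.024 and 0.0395 m), for 0.02 s.
8. the probe's tip is down in the seam channel at the middle of the right side seam (horizontal distance between probe and seam_4 below 0.01 m and z of probe in the frame of box between 0.024 and 0.0395 m), for 0.02 s.
9. the probe's tip is down in the seam channel at the rear part of the right side seam (horizontal distance between probe and seam_5 below 0.01 m and z of probe in the frame of box between 0.024 and 0.0395 m), for 0.02 s.
At the end, for the whole second after the job is handed in: Each module present lies flat (7 deg) on the floor of its own bay; lid under 0.04 rad, hook under 0.10 rad; probe upright and still in its stand, collar within 6 mm of the top, tip within 14 mm of the hole axis; before that the tip passed the six seam points in order, within 10 mm, below the lip (all of step 1 and all of step 3 and horizontal distance between probe and stand_hole below 0.014 m and z of probe in the frame of stand between 0.004 and 0.016 m and angle between probe's own z axis and vertical below 0.12 rad and linear speed of probe below 0.03 m/s); the robot touches nothing.
It fails at once if the probe's tip moves faster than 10 cm/s down in the box's seam channel (x of probe in the frame of box between -0.07 and 0.07 m and y of probe in the frame of box between -0.11 and 0.11 m and z of probe in the frame of box below 0.039 m and linear speed of probe above 0.1 m/s).
It fails at once if a bystander (mouse, screwdriver, jar, brush, carton) is moved more than 5 cm (distance of any of mouse, screwdriver, flux_jar, brush, carton from where it was at the start of the episode above 0.05 m).
Of module_0, module_1, module_2 only 2 to 3 are there at a start; the rules pass over those that are not, and their reading is None.
At some moment in a run one of module_0, module_1, module_2 may be knocked a few centimetres aside while the robot is not near it.
It also fails if it takes over 192 s, if anything falls off the work surface, if the arm or the gripper's body presses on something with over 40 N, if the wrist force passes 120 N, or if a joint passes its speed limit or range.

## Working session

There is one attempt and no reset: what is moved stays moved. The work goes in short steps, Python scripts to look and compute and a tool call to move; the robot and the scene stay as the last step left them, time stands still between calls to the robot, and variables do not carry over. Pictures are saved under pics/ and viewed, about 12 in all and at most 16, crops included, and the job is handed in when it is done.

Besides the shell and the picture viewer there is one more tool, called after "Emit:" as name(argument=value, ...) on one line, values as JSON. carry_out: Moves the arm, as the interface text tells. Its arguments: {"type":"object","properties":{"moves":{"type":"array"},"squeeze":{"type":"number"}},"required":["moves"]}

```bash
mkdir -p pics; cat > h.py <<'E'
import numpy as np, cv2
from workcell import env
from scipy.spatial.transform import Rotation as R
def rot(q): return R.from_quat([q[1],q[2],q[3],q[0]])
def snap(name,fn):
    s=env.get_state(); im=env.read_camera(name); cv2.imwrite('pics/'+fn,im[:,:,::-1]); 
    return s,im
def cam(name,s=None):
    c=env.calibration(name); K=np.array(c['camera_matrix'])
    if name=='wrist':
        H=np.array(c['hand_eye']); T=np.eye(4); T[:3,:3]=rot(s['orientation']).as_matrix(); T[:3,3]=s['tcp_pos']
        W=T@H; return K,W[:3,:3],W[:3,3]
    Rm=cv2.Rodrigues(np.array(c['rvec'],float))[0]; t=np.array(c['tvec'],float).ravel()
    return K,Rm.T,-Rm.T@t
def ray(C,u,v):
    K,Rw,o=C; d=Rw@np.linalg.inv(K)@np.array([u,v,1.]); return o,d/np.linalg.norm(d)
def onz(C,u,v,z):
    o,d=ray(C,u,v); return o+d*(z-o[2])/d[2]
def proj(C,p):
    K,Rw,o=C; q=K@Rw.T@(np.array(p)-o); return q[:2]/q[2]
def rel(target,s=None):
    "world shift -> tool axes"
    s=s or env.get_state(); return rot(s['orientation']).inv().apply(np.array(target)-s['tcp_pos'])
E
python3 - <<'E'
from h import *
print(env.get_state())
a=snap('top','top0.png')[1]; b=snap('side','side0.png')[1]
for n in('top','side'):
    K,Rw,o=cam(n); print(n,K[0,0],o,Rw[:,2]); 
print(env.calibration('wrist'),env.tip_reach)
E
```

```text
{'clock': 0.0, 'joint_pos': array([-1.30958410e+00,  3.13979839e-01,  4.49389436e-02,  1.30361060e+00,
        9.49819159e-06,  1.43118938e+00]), 'qvel': array([-0.00211836,  0.00084456,  0.00037082, -0.00096712,  0.00198357,
        0.00026546]), 'tau': array([-1.12217763e-04, -4.80634582e+01,  2.98529881e+01,  1.95770472e-02,
       -7.22365758e-05, -6.11744639e-06]), 'tcp_pos': array([ 0.2242051 , -0.52892861,  0.2414042 ]), 'orientation': array([-6.18388339e-04,  8.33718031e-01, -5.52189627e-01, -6.91396325e-04]), 'wrist_force': array([0.26262593, 0.48506642, 0.26497506]), 'ft_torque': array([-0.04370085,  0.00458474, -0.01127255]), 'finger_gap': 0.08503326694464132}
top 433.3036562401155 [ 0.47423481 -0.00430468  1.1317261 ] [ 0.06862204 -0.00811957 -0.99760969]
side 402.47105025999684 [0.25281824 0.54621542 0.74626392] [ 0.30558805 -0.60412265 -0.73596995]
{'camera_matrix': array([[344.3959319 ,   0.        , 281.88540181],
       [  0.        , 344.3959319 , 213.04671592],
       [  0.        ,   0.        ,   1.        ]]), 'hand_eye': array([[ 9.99999679e-01, -1.61433891e-04, -7.85051501e-04,
        -1.30429551e-04],
       [ 3.81531642e-04,  9.57285432e-01,  2.89144353e-01,
        -7.27780074e-02],
       [ 7.04840667e-04, -2.89144560e-01,  9.57285186e-01,
        -1.32195926e-01],
       [ 0.00000000e+00,  0.00000000e+00,  0.00000000e+00,
         1.00000000e+00]])} 0.011
```

View pics/top0.png

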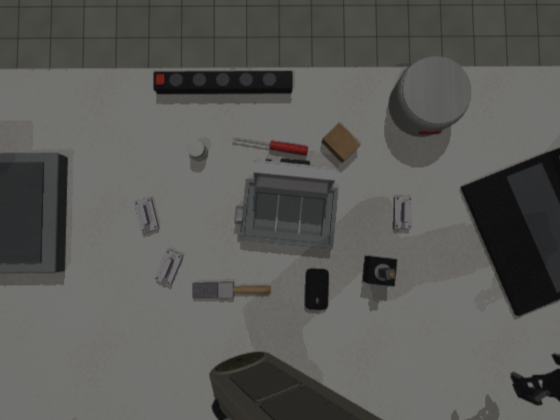

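View pics/side0.png

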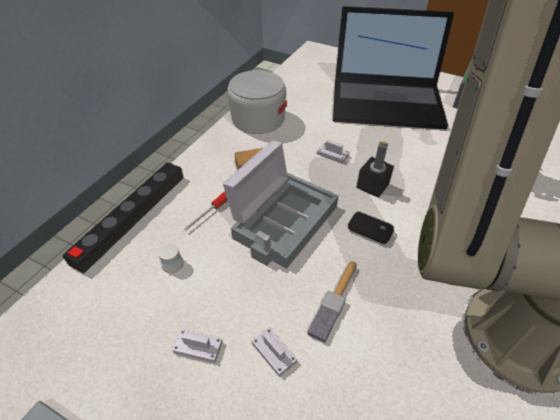

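Both views agree. There are three modules, at top pixels (147,214), (169,266) and (403,212). The box is at (289,215) with its lid open, the stand with the probe at (380,271), and the hook catch on the box's left at (239,214). I'll enlarge the box and the right side to get corners.

```bash
python3 - <<'E'
from h import *
im=cv2.imread('pics/top0.png')
g=cv2.convertScaleAbs(im,alpha=1.9)
A=cv2.resize(g[150:260,228:348],None,fx=4.5,fy=4.5,interpolation=cv2.INTER_CUBIC)
B=cv2.resize(g[188:298,360:430],None,fx=3.6,fy=4.5*0.8,interpolation=cv2.INTER_CUBIC)
M=cv2.resize(g[190:290,125:195],None,fx=3,fy=3,interpolation=cv2.INTER_CUBIC)
W=np.zeros((600,800,3),np.uint8); W[:A.shape[0],:A.shape[1]]=A; 
W[:300,545:755]=M; b=cv2.resize(B,(190,299)); W[300:599,545:735]=b
cv2.imwrite('pics/crop1.png',W)
C=cam('top')
hsv=cv2.cvtColor(im,cv2.COLOR_BGR2HSV)
for (u0,v0) in((147,214),(169,266),(403,212)):
    sub=im[v0-25:v0+25,u0-25:u0+25].astype(int)
    # bluish-purple aluminium: b-r
    d=sub[:,:,0]-sub[:,:,2]; bg=np.median(d)
    print('bg',np.median(sub.reshape(-1,3),0), 'ctr',sub[20:30:3,25])
    m=(abs(d-bg)>5).astype(np.uint8)
    n,l,st,c=cv2.connectedComponentsWithStats(m); k=1+st[1:,4].argmax(); ys,xs=np.where(l==k)
    r=cv2.minAreaRect(np.c_[xs+u0-25,ys+v0-25].astype(np.float32)); print(st[k],r)
    pts=np.array([onz(C,*p,0.016)[:2] for p in cv2.boxPoints(r)]); print(pts.round(3).tolist(),pts.mean(0))
E
```

```text
bg [109. 112. 113.] ctr [[89 88 90]
 [69 68 70]
 [51 49 51]
 [48 47 48]]Traceback (most recent call last):
  File "<stdin>", line 18, in <module>
ValueError: attempt to get argmax of an empty sequence
```

View pics/crop1.png

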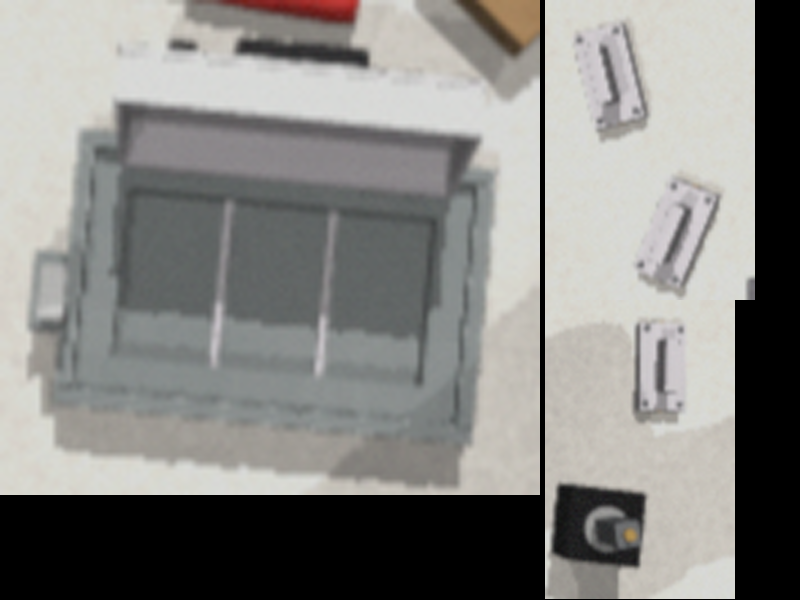

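The crop gives the box lip corners at crop pixels (57,398), (468,438), (492,172) and (82,132). The module outlines are clear, and the stand top spans (557,485)–(645,567).

```bash
python3 - <<'E'
from h import *
C=cam('top')
A=[(57,398),(468,438),(492,172),(82,132)]
P=np.array([onz(C,228+x/4.5,150+y/4.5,.04)[:2] for x,y in A]); print(P.round(3).tolist(),P.mean(0))
print('sizes',[np.linalg.norm(P[i]-P[i-1]).round(3) for i in range(4)])
ax=(P[0]+P[3]-P[1]-P[2]); print('box yaw',np.degrees(np.arctan2(ax[1],ax[0]))-90)
for name,q in dict(m0=[(574,35),(625,22),(648,122),(600,135)],m1=[(678,177),(719,192),(682,292),(636,272)]).items():
    P=np.array([onz(C,125+(x-545)/3,190+y/3,.014)[:2] for x,y in q]); a=(P[0]+P[1]-P[2]-P[3]); print(name,P.mean(0),np.degrees(np.arctan2(a[1],a[0])),np.linalg.norm(a)/2)
# third: B scaled: 70x110 -> 190x299
f=lambda x,y,z:onz(C,360+(x-545)*70/190,188+(y-300)*110/299,z)[:2]
for name,q,z in [('m2',[(638,322),(683,322),(685,412),(638,416)],.014),('stand',[(557,485),(645,493),(638,567),(553,556)],.065)]:
    P=np.array([f(x,y,z) for x,y in q]); a=(P[0]+P[1]-P[2]-P[3]); print(name,P.mean(0),np.degrees(np.arctan2(a[1],a[0])),np.linalg.norm(a)/2)
s=env.get_state(); Rm=rot(s['orientation']).as_matrix(); print(Rm.round(3))
E
```

```text
[[0.488, 0.073], [0.464, -0.157], [0.614, -0.173], [0.638, 0.058]] [ 0.55115902 -0.04959753]
sizes [np.float64(0.15), np.float64(0.231), np.float64(0.15), np.float64(0.232)]
box yaw -5.914927422338323
m0 [0.5475615  0.31526745] 14.428872177349998 0.08908323307334849
m1 [0.41493756 0.25636933] -21.69062171367303 0.0887204453098476
m2 [ 0.55184247 -0.34538666] -0.9070558001103766 0.08795647340654564
stand [ 0.40650549 -0.26924907] -5.699865524713941 0.06519935789672142
[[ 0.39  -0.921 -0.   ]
 [-0.921 -0.39   0.002]
 [-0.002 -0.    -1.   ]]
```

```bash
cat >> h.py <<'E'
def plan(target,yaw,n,s=None):
    "total needed, split over n equal rows: tool shift (m) and turn (deg); keeps tool vertical"
    s=s or env.get_state(); p=np.array(s['tcp_pos']); M=rot(s['orientation'])
    a=np.radians(yaw); x=np.array([np.cos(a),np.sin(a),0]); z=np.array([0,0,-1.]); G=R.from_matrix(np.c_[x,np.cross(z,x),z])
    rv=(M.inv()*G).as_rotvec(degrees=True)/n; d=(np.array(target)-p)/n
    print('at',p.round(4),'yaw',np.degrees(np.arctan2(*M.as_matrix()[1::-1,0])).round(2),'gap',round(s['finger_gap'],4),'F',np.round(s['wrist_force'],1),'t',round(s['clock'],2))
    for i in range(n):
        t=(M*R.from_rotvec(rv*i,degrees=True)).inv().apply(d); print(t.round(4).tolist(),rv.round(1).tolist())
E
python3 - <<'E'
from h import *
plan([.545,-.345,.24],89,15)
E
```

```text
at [ 0.2242 -0.529   0.2415] yaw -67.04 gap 0.0856 F [ 0.1 -0.6 -0.1] t 0.1
[-0.003, -0.0245, 0.0001] [-0.0, 0.0, -10.4]
[0.0015, -0.0246, 0.0001] [-0.0, 0.0, -10.4]
[0.0059, -0.0239, 0.0001] [-0.0, 0.0, -10.4]
[0.0102, -0.0225, 0.0001] [-0.0, 0.0, -10.4]
[0.014, -0.0203, 0.0001] [-0.0, 0.0, -10.4]
[0.0175, -0.0174, 0.0001] [-0.0, 0.0, -10.4]
[0.0203, -0.014, 0.0001] [-0.0, 0.0, -10.4]
[0.0225, -0.0101, 0.0001] [-0.0, 0.0, -10.4]
[0.024, -0.0058, 0.0001] [-0.0, 0.0, -10.4]
[0.0246, -0.0014, 0.0001] [-0.0, 0.0, -10.4]
[0.0245, 0.0031, 0.0001] [-0.0, 0.0, -10.4]
[0.0235, 0.0074, 0.0001] [-0.0, 0.0, -10.4]
[0.0218, 0.0116, 0.0001] [-0.0, 0.0, -10.4]
[0.0193, 0.0153, 0.0001] [-0.0, 0.0, -10.4]
[0.0163, 0.0185, 0.0001] [-0.0, 0.0, -10.4]
```

Emit:
carry_out(moves=[0, -0.003, -0.0245, 0, 0, 0, -10.4, 0, 0.0015, -0.0246, 0, 0, 0, -10.4, 0, 0.006, -0.024, 0, 0, 0, -10.4, 0, 0.01, -0.0225, 0, 0, 0, -10.4, 0, 0.014, -0.02, 0, 0, 0, -10.4], squeeze=40)

```text
clock: 0.72
tcp_pos: [0.3311, -0.4647, 0.2386]
orientation: [-0.003, 0.993, -0.118, -0.002]
wrist_force: [-0.6, 0.1, 0.4]
finger_gap: 0.0428
```

Emit:
carry_out(moves=[0, 0.0175, -0.0174, 0, 0, 0, -10.4, 0, 0.0203, -0.014, 0, 0, 0, -10.4, 0, 0.0225, -0.01, 0, 0, 0, -10.4, 0, 0.024, -0.006, 0, 0, 0, -10.4, 0, 0.0246, -0.0014, 0, 0, 0, -10.4])

```text
clock: 1.35
tcp_pos: [0.4382, -0.3957, 0.2359]
orientation: [-0.006, 0.939, 0.343, -0.001]
wrist_force: [-0.3, -0.5, 0.3]
finger_gap: 0.0432
```

Emit:
carry_out(moves=[0, 0.0245, 0.003, 0, 0, 0, -10.4, 0, 0.0235, 0.0074, 0, 0, 0, -10.4, 0, 0.022, 0.0116, 0, 0, 0, -10.4, 0, 0.0193, 0.0153, 0, 0, 0, -10.4, 0, 0.0163, 0.0185, 0, 0, 0, -10.4])

```text
clock: 1.98
tcp_pos: [0.5431, -0.3236, 0.233]
orientation: [-0.009, 0.683, 0.73, 0.002]
wrist_force: [-0.8, -0.6, -0.1]
finger_gap: 0.043
```

```bash
python3 - <<'E'
from h import *
plan([.545,-.345,.24],89,1)
s,im=snap('wrist','w1.png')
C=cam('wrist',s); print(proj(C,[.552,-.345,.016]))
E
```

```text
at [ 0.5431 -0.3236  0.233 ] yaw 93.82 gap 0.043 F [-0.8 -0.6 -0.1] t 1.98
[-0.0214, 0.0004, -0.0074] [-0.6, -0.9, 4.8]
[257.40568234 193.38058841]
```

View pics/w1.png

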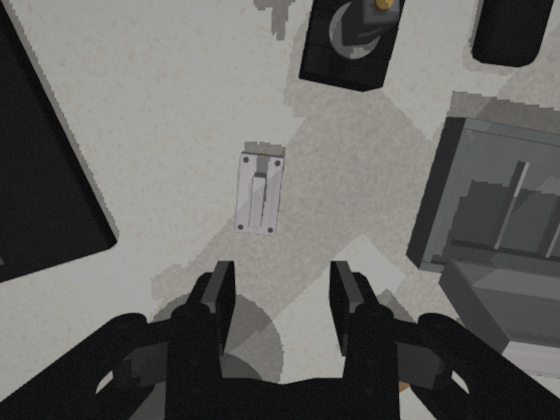

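The module shows at pixels (242,153), (285,157), (276,235) and (236,233). The stand is at the top (350,40), and the box is at the right.

```bash
cat >> h.py <<'E'
def quad(C,pts,z):
    P=np.array([onz(C,u,v,z)[:2] for u,v in pts]); 
    a=P[3]+P[2]-P[0]-P[1]; b=P[1]+P[2]-P[0]-P[3]
    print('ctr',P.mean(0).round(4),'len',(np.linalg.norm(a)/2).round(4),(np.linalg.norm(b)/2).round(4),'ang a',np.degrees(np.arctan2(a[1],a[0])).round(1),'ang b',np.degrees(np.arctan2(b[1],b[0])).round(1))
    return P
E
python3 - <<'E'
from h import *
s=env.get_state(); C=cam('wrist',s)
quad(C,[(242,153),(285,157),(276,235),(236,233)],.016)
# fin top edges z=.044
print(onz(C,261,177,.044),onz(C,256,227,.044))
plan([.549,-.343,.10],89,3)
E
```

```text
ctr [ 0.557  -0.3402] len 0.0849 0.0432 ang a -2.0 ang b 89.9
[ 0.5318897  -0.33912913  0.044     ] [ 0.58188485 -0.34116936  0.044     ]
at [ 0.5453 -0.3216  0.2327] yaw 94.3 gap 0.0426 F [1.4 1.2 0.4] t 2.02
[-0.0079, 0.001, 0.0441] [-0.2, -0.3, 1.8]
[-0.0077, 0.0012, 0.0441] [-0.2, -0.3, 1.8]
[-0.0074, 0.0013, 0.0442] [-0.2, -0.3, 1.8]
```

```bash
cat >> h.py <<'E'
import pickle
def look(fn):
    s,im=snap('wrist',fn); pickle.dump(s,open('pics/'+fn+'.pkl','wb')); return cam('wrist',s),im
def lastC(fn): return cam('wrist',pickle.load(open('pics/'+fn+'.pkl','rb')))
E
python3 - <<'E'
from h import *
plan([.555,-.342,.065],87.5,4)
E
```

```text
at [ 0.5453 -0.3216  0.2327] yaw 94.3 gap 0.0426 F [1.4 1.2 0.4] t 2.02
[-0.006, 0.0024, 0.0418] [-0.1, -0.2, 1.7]
[-0.0057, 0.0024, 0.0418] [-0.1, -0.2, 1.7]
[-0.0055, 0.0025, 0.0419] [-0.1, -0.2, 1.7]
[-0.0052, 0.0026, 0.0419] [-0.1, -0.2, 1.7]
```

Emit:
carry_out(moves=[0, -0.006, 0.0024, 0.042, -0.1, -0.2, 1.7, 0, -0.0057, 0.0024, 0.042, -0.1, -0.2, 1.7, 0, -0.0055, 0.0025, 0.042, -0.1, -0.2, 1.7, 0, -0.0052, 0.0026, 0.042, -0.1, -0.2, 1.7, 0, 0, 0, 0, 0, 0, 0])

```text
clock: 2.65
tcp_pos: [0.5551, -0.3412, 0.0586]
orientation: [-0.002, 0.724, 0.689, -0.0]
wrist_force: [-0.9, -0.0, 0.6]
finger_gap: 0.0431
```

```bash
python3 - <<'E'
from h import *
plan([.555,-.342,.037],87.5,2)
E
```

```text
at [ 0.5551 -0.3412  0.0586] yaw 87.17 gap 0.0431 F [-0.9 -0.   0.6] t 2.65
[-0.0005, -0.0, 0.0108] [-0.1, -0.1, -0.2]
[-0.0004, -0.0, 0.0108] [-0.1, -0.1, -0.2]
```

Emit:
carry_out(moves=[0, -0.0005, 0, 0.0108, -0.1, -0.1, -0.2, 0, -0.0004, 0, 0.0108, -0.1, -0.1, -0.2, -1, 0, 0, 0, 0, 0, 0, -1, 0, 0, 0, 0, 0, 0, -1, 0, 0, 0, 0, 0, 0])

```text
clock: 3.28
tcp_pos: [0.5575, -0.3439, 0.0414]
orientation: [0.004, 0.722, 0.692, 0.0]
wrist_force: [-0.2, 0.3, -1.3]
finger_gap: 0.0108
```

Emit:
carry_out(moves=[-1, 0, 0, 0, 0, 0, 0, -1, 0, 0, -0.03, 0, 0, 0, -1, 0, 0, -0.055, 0, 0, 0, -1, 0, 0, -0.055, 0, 0, 0, -1, 0, 0, -0.03, 0, 0, 0])

```text
clock: 3.9
tcp_pos: [0.5545, -0.3413, 0.2126]
orientation: [0.0, 0.722, 0.692, -0.0]
wrist_force: [0.6, -0.6, -1.4]
finger_gap: 0.0107
```

```bash
python3 - <<'E'
from h import *
plan([.50,-.10,.25],84,5)
E
```

```text
at [ 0.5545 -0.3413  0.2126] yaw 87.63 gap 0.0107 F [ 0.6 -0.6 -1.4] t 3.9
[0.0478, -0.0129, -0.0075] [0.0, 0.0, 0.7]
[0.0476, -0.0135, -0.0075] [0.0, 0.0, 0.7]
[0.0474, -0.0141, -0.0075] [0.0, 0.0, 0.7]
[0.0473, -0.0147, -0.0075] [0.0, 0.0, 0.7]
[0.0471, -0.0153, -0.0075] [0.0, 0.0, 0.7]
```

Emit:
carry_out(moves=[-1, 0.048, -0.013, -0.0075, 0, 0, 0.7, -1, 0.048, -0.0135, -0.0075, 0, 0, 0.7, -1, 0.047, -0.014, -0.0075, 0, 0, 0.7, -1, 0.047, -0.0147, -0.0075, 0, 0, 0.7, -1, 0.047, -0.015, -0.0075, 0, 0, 0.7])

```text
clock: 4.53
tcp_pos: [0.501, -0.0982, 0.2535]
orientation: [0.005, 0.745, 0.667, 0.001]
wrist_force: [0.3, 0.1, -0.9]
finger_gap: 0.0108
```

Emit:
carry_out(moves=[-1, 0, 0, 0, 0, 0, 0, -1, 0, 0, 0, 0, 0, 0, -1, 0, 0, 0, 0, 0, 0, -1, 0, 0, 0, 0, 0, 0, -1, 0, 0, 0, 0, 0, 0])

```text
clock: 5.15
tcp_pos: [0.5009, -0.0979, 0.2542]
orientation: [0.005, 0.745, 0.667, 0.002]
wrist_force: [0.2, -0.6, -1.7]
finger_gap: 0.0108
```

```bash
python3 - <<'E'
from h import *
look('w2.png'); plan([.5,-.1,.25],84,1)
E
```

```text
at [ 0.5009 -0.0979  0.2542] yaw 83.75 gap 0.011 F [-0.1 -0.9 -1.4] t 5.2
[-0.0022, -0.0007, 0.0042] [0.6, 0.3, -0.3]
```

View pics/w2.png

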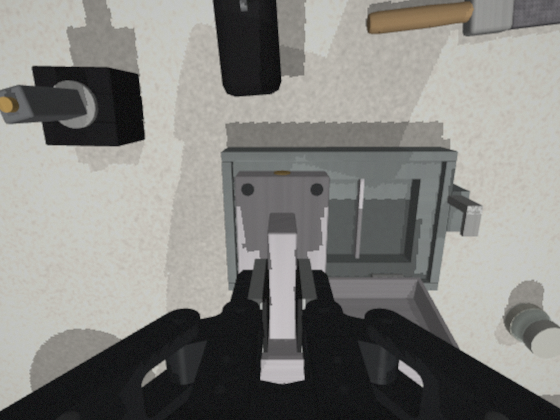

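The wrist view shows the module well held and straight. The box's front edge runs from (223,148) to (456,151), and its right side from (222,150) to (229,288). The stand top is at the left, and its front-right edge runs around (45,145)–(144,138).

```bash
python3 - <<'E'
from h import *
im=cv2.imread('pics/w2.png'); C=lastC('w2.png')
g=cv2.convertScaleAbs(im,alpha=1.6)
W=cv2.resize(g[140:300,210:490],None,fx=2.8,fy=2.8,interpolation=cv2.INTER_CUBIC)
cv2.imwrite('pics/c2.png',W)
for z in(0,.04):
  for v in(150,160): 
    a,b=onz(C,223,v,z),onz(C,456,v,z); print(z,v,a.round(4),b.round(4),np.linalg.norm(a-b))
for yaw,c in((-5.9,(.551,-.05)),):
    Rz=R.from_euler('z',yaw,degrees=True)
    for p in [(-78,118,40),(-78,118,0),(-78,-118,40),(-78,-118,0),(78,-118,40),(-68,-108,40),(-68,108,40),(-54,-88,30)]:
        print(p,proj(C,np.array([*c,0])+Rz.apply(np.array(p)/1000)).round(1))
E
```

```text
0 150 [ 0.4653 -0.1611  0.    ] [0.4934 0.0956 0.    ] 0.25823903318317865
0 160 [ 0.4763 -0.1629  0.    ] [0.5046 0.096  0.    ] 0.26047936298038404
0.04 150 [ 0.4612 -0.1537  0.04  ] [0.4864 0.0764 0.04  ] 0.23145334191098507
0.04 160 [ 0.471  -0.1553  0.04  ] [0.4964 0.0768 0.04  ] 0.23346129482249606
(-78, 118, 40) [455.  149.3]
(-78, 118, 0) [437.7 144.8]
(-78, -118, 40) [217.4 150.7]
(-78, -118, 0) [224.  146.2]
(78, -118, 40) [226.  289.7]
(-68, -108, 40) [227.9 160.7]
(-68, 108, 40) [443.5 159.4]
(-54, -88, 30) [249.3 172.5]
```

View pics/c2.png

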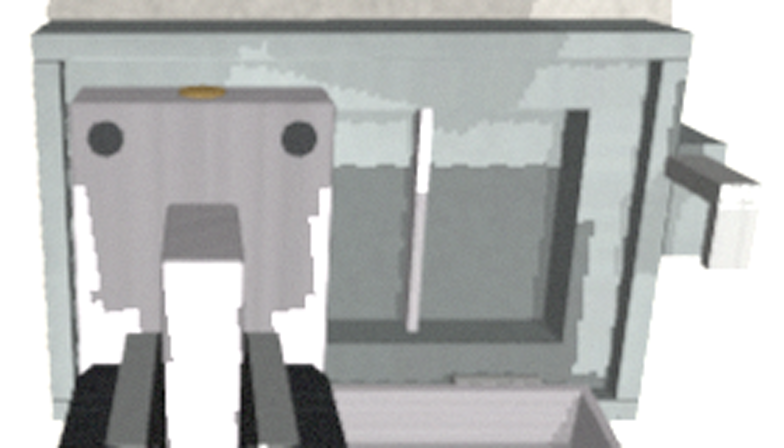

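```bash
python3 - <<'E'
from h import *
C=lastC('w2.png')
f=lambda x,y:(210+x/2.8-.3,140+y/2.8-.3)
P=quad(C,[f(34,32),f(691,34),f(636,419),f(54,419)],.04); print(P.round(4))
i=np.array([onz(C,*f(64,60),.04),onz(C,*f(660,61),.04)]); print(i,np.linalg.norm(i[0]-i[1]))
r=np.array([onz(C,*f(426,108),.018),onz(C,*f(412,330),.018)]);print('rib',r)
# stand top z .065
quad(C,[(34,67),(108,68),(144,138),(46,145)],.065)
print(quad(C,[(34,67),(108,68),(118,145),(46,145)],.065))
E
```

```text
ctr [ 0.552  -0.0472] len 0.1545 0.234 ang a -6.1 ang b 83.7
[[ 0.4621 -0.155 ]
 [ 0.4882  0.077 ]
 [ 0.6414  0.0613]
 [ 0.6163 -0.172 ]]
[[ 0.47317183 -0.14588552  0.04      ]
 [ 0.4967348   0.0663515   0.04      ]] 0.2135410275038332
rib [[ 0.50983847 -0.0129916   0.018     ]
 [ 0.60317568 -0.022558    0.018     ]]
ctr [ 0.4063 -0.2666] len 0.0637 0.0776 ang a 3.1 ang b 85.8
ctr [ 0.4072 -0.2729] len 0.0661 0.0652 ang a -8.0 ang b 83.4
[[ 0.37058512 -0.29998639]
 [ 0.37839017 -0.23655361]
 [ 0.44354003 -0.24443327]
 [ 0.43630414 -0.31050497]]
```

```bash
cat >> h.py <<'E'
B0=np.array([.552,-.0475,0]); BY=-6.1
def box(x,y,z): return B0+R.from_euler('z',BY,degrees=True).apply([x/1000,y/1000,z/1000])
E
python3 - <<'E'
from h import *
print(box(0,-60,0)); plan(box(-1,-60,80),83.9,4)
E
```

```text
[ 0.54562416 -0.10716028  0.        ]
at [ 0.5009 -0.0979  0.2542] yaw 83.75 gap 0.011 F [-0.1 -0.9 -1.4] t 5.2
[-0.0009, 0.0107, 0.0437] [0.1, 0.1, -0.0]
[-0.0009, 0.0108, 0.0436] [0.1, 0.1, -0.0]
[-0.001, 0.0109, 0.0436] [0.1, 0.1, -0.0]
[-0.0011, 0.011, 0.0436] [0.1, 0.1, -0.0]
```

Emit:
carry_out(moves=[-1, -0.001, 0.0107, 0.0437, 0.1, 0.1, 0, -1, -0.001, 0.0108, 0.0437, 0.1, 0.1, 0, -1, -0.001, 0.011, 0.0436, 0.1, 0.1, 0, -1, -0.001, 0.011, 0.042, 0.1, 0.1, 0, -1, 0, 0, 0, 0, 0, 0])

```text
clock: 5.82
tcp_pos: [0.5479, -0.11, 0.0778]
orientation: [0.002, 0.746, 0.666, 0.003]
wrist_force: [-0.7, -0.1, -0.7]
finger_gap: 0.011
```

```bash
python3 - <<'E'
from h import *
plan(box(-1,-60,47),83.9,2)
E
```

```text
at [ 0.5479 -0.11    0.0778] yaw 83.58 gap 0.011 F [-0.7 -0.1 -0.7] t 5.83
[0.0013, -0.0019, 0.0154] [0.2, -0.0, -0.2]
[0.0013, -0.0018, 0.0154] [0.2, -0.0, -0.2]
```

Emit:
carry_out(moves=[-1, 0.001, -0.002, 0.011, 0.2, 0, -0.1, -1, 0.001, -0.001, 0.011, 0.1, 0, -0.1, -1, 0, 0, 0.007, 0, 0, 0, -1, 0, 0, 0, 0, 0, 0, -1, 0, 0, 0, 0, 0, 0])

```text
clock: 6.45
tcp_pos: [0.5472, -0.1085, 0.0519]
orientation: [0.003, 0.744, 0.668, 0.002]
wrist_force: [0.2, -0.0, -0.9]
finger_gap: 0.0109
```

Emit:
carry_out(moves=[-0.5, 0, 0, 0, 0, 0, 0, -0.5, 0, 0, 0, 0, 0, 0, -0.5, 0, 0, -0.02, 0, 0, 0, -0.5, 0, 0, -0.05, 0, 0, 0, 0, 0, 0, -0.06, 0, 0, 0])

```text
clock: 7.08
tcp_pos: [0.5438, -0.1075, 0.1816]
orientation: [-0.001, 0.744, 0.668, 0.0]
wrist_force: [1.3, -0.5, 0.5]
finger_gap: 0.0383
```

```bash
python3 - <<'E'
from h import *
plan([.44,.25,.28],84,7)
E
```

```text
at [ 0.5438 -0.1075  0.1816] yaw 83.77 gap 0.0383 F [ 1.3 -0.5  0.5] t 7.08
[0.0492, -0.0203, -0.014] [-0.0, -0.0, -0.0]
[0.0492, -0.0203, -0.014] [-0.0, -0.0, -0.0]
[0.0492, -0.0202, -0.014] [-0.0, -0.0, -0.0]
[0.0492, -0.0202, -0.014] [-0.0, -0.0, -0.0]
[0.0492, -0.0202, -0.014] [-0.0, -0.0, -0.0]
[0.0492, -0.0201, -0.014] [-0.0, -0.0, -0.0]
[0.0492, -0.0201, -0.0141] [-0.0, -0.0, -0.0]
```

Emit:
carry_out(moves=[0, 0.049, -0.02, -0.014, 0, 0, 0, 0, 0.049, -0.02, -0.014, 0, 0, 0, 0, 0.049, -0.02, -0.014, 0, 0, 0, 0, 0.049, -0.02, -0.014, 0, 0, 0, 0, 0.049, -0.02, -0.014, 0, 0, 0])

```text
clock: 7.7
tcp_pos: [0.4745, 0.1495, 0.26]
orientation: [0.006, 0.747, 0.664, 0.005]
wrist_force: [1.5, 0.5, -0.0]
finger_gap: 0.0426
```

Emit:
carry_out(moves=[0, 0.049, -0.02, -0.014, 0, 0, 0, 0, 0.049, -0.02, -0.014, 0, 0, 0, 0, 0, 0, 0, 0, 0, 0, 0, 0, 0, 0, 0, 0, 0, 0, 0, 0, 0, 0, 0, 0])

```text
clock: 8.32
tcp_pos: [0.444, 0.2571, 0.2907]
orientation: [0.007, 0.746, 0.666, 0.008]
wrist_force: [1.4, -0.4, -0.5]
finger_gap: 0.0428
```

```bash
python3 - <<'E'
from h import *
look('w3.png'); plan([.415,.256,.14],68,1)
E
```

```text
at [0.4441 0.257  0.2906] yaw 83.55 gap 0.0428 F [ 0.2  0.4 -0.2] t 8.38
[-0.0046, -0.0318, 0.15] [1.1, -0.3, 15.5]
```

View pics/w3.png

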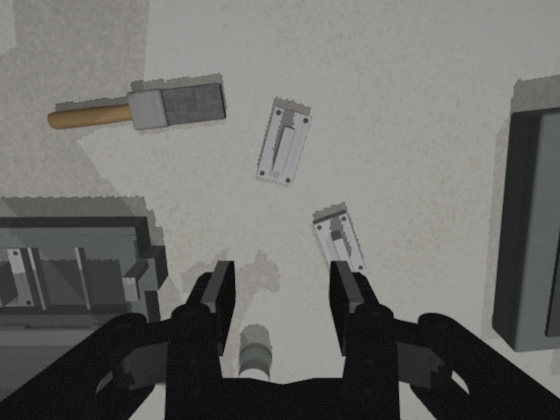

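Module 1 has top corners at (273,106), (311,113), (294,185) and (258,179). Module 0 is partly hidden behind the finger at (340,240). One module already sits in the right bay.

```bash
python3 - <<'E'
from h import *
C=lastC('w3.png')
quad(C,[(273,106),(311,113),(294,185),(258,179)],.016)
a,b=onz(C,291,127,.044),onz(C,278,174,.044); print('fin',a,b,(a+b)/2,np.linalg.norm(a-b))
for p in((315,222),(347,211),(363,273)): print(onz(C,*p,.016))
E
```

```text
ctr [0.418  0.2631] len 0.0855 0.0437 ang a -18.9 ang b 73.7
fin [0.39444336 0.27314668 0.044     ] [0.443335   0.25349842 0.044     ] [0.41888918 0.26332255 0.044     ] 0.05269199619527233
[0.51461018 0.29150722 0.016     ]
[0.5047276  0.33202104 0.016     ]
[0.59260899 0.34828495 0.016     ]
```

```bash
python3 - <<'E'
from h import *
plan([.418,.261,.065],70,5)
E
```

```text
at [0.4441 0.257  0.2906] yaw 83.55 gap 0.0428 F [ 0.2  0.4 -0.2] t 8.38
[0.0001, -0.0062, 0.045] [0.2, -0.1, 2.7]
[-0.0002, -0.006, 0.045] [0.2, -0.1, 2.7]
[-0.0004, -0.0058, 0.0451] [0.2, -0.1, 2.7]
[-0.0006, -0.0056, 0.0451] [0.2, -0.1, 2.7]
[-0.0008, -0.0054, 0.0451] [0.2, -0.1, 2.7]
```

Emit:
carry_out(moves=[0, 0, -0.006, 0.045, 0.2, -0.1, 2.7, 0, 0, -0.006, 0.045, 0.2, -0.1, 2.7, 0, -0.0004, -0.0058, 0.045, 0.2, -0.1, 2.7, 0, -0.0006, -0.0056, 0.045, 0.2, -0.1, 2.7, 0, -0.0008, -0.0054, 0.042, 0.2, -0.1, 2.7])

```text
clock: 9.0
tcp_pos: [0.4243, 0.256, 0.0651]
orientation: [0.003, 0.825, 0.566, 0.004]
wrist_force: [0.8, 0.2, -0.1]
finger_gap: 0.0429
```

Emit:
carry_out(moves=[0, 0, 0, 0, 0, 0, 0, 0, 0, 0, 0, 0, 0, 0, 0, 0, 0, 0, 0, 0, 0, 0, 0, 0, 0, 0, 0, 0, 0, 0, 0, 0, 0, 0, 0])

```text
clock: 9.62
tcp_pos: [0.4264, 0.2542, 0.0675]
orientation: [0.004, 0.825, 0.565, 0.004]
wrist_force: [0.1, -0.1, 0.9]
finger_gap: 0.0426
```

```bash
python3 - <<'E'
from h import *
C,im=look('w4.png'); plan([.418,.261,.037],70,2)
g=cv2.cvtColor(im,cv2.COLOR_RGB2GRAY); print(proj(C,[.418,.261,.044]))
E
```

```text
at [0.4265 0.2542 0.0675] yaw 68.77 gap 0.0427 F [ 0.7  0.1 -0.1] t 9.68
[0.0016, -0.0053, 0.0152] [0.3, -0.1, -0.6]
[0.0017, -0.0052, 0.0152] [0.3, -0.1, -0.6]
[289.64219077 246.49070414]
```

View pics/w4.png

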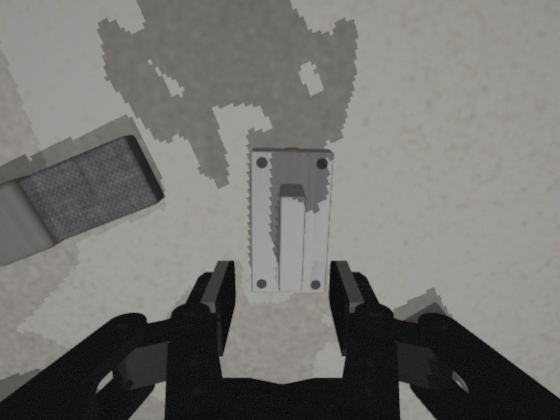

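The fin spans (292,196)–(292,291), in line with the jaws and within 2 mm of where I predicted it.

Emit:
carry_out(moves=[0, 0.002, -0.006, 0.013, 0.3, -0.1, -0.3, 0, 0.002, -0.006, 0.013, 0.3, -0.1, -0.3, 0, 0, 0, 0.003, 0, 0, 0, -1, 0, 0, 0, 0, 0, 0, -1, 0, 0, 0, 0, 0, 0])

```text
clock: 10.3
tcp_pos: [0.4153, 0.263, 0.0358]
orientation: [0.0, 0.822, 0.57, -0.001]
wrist_force: [0.1, 0.2, 1.3]
finger_gap: 0.0107
```

Emit:
carry_out(moves=[-1, 0, 0, 0, 0, 0, 0, -1, 0, 0, 0, 0, 0, 0, -1, 0, 0, -0.03, 0, 0, 0, -1, 0, 0, -0.055, 0, 0, 0, -1, 0, 0, -0.055, 0, 0, 0])

```text
clock: 10.92
tcp_pos: [0.4121, 0.2612, 0.1745]
orientation: [-0.001, 0.822, 0.569, -0.007]
wrist_force: [0.5, 0.4, -1.2]
finger_gap: 0.0108
```

```bash
python3 - <<'E'
from h import *
plan(box(-1,0,170),83.9,6)
E
```

```text
at [0.4121 0.2612 0.1745] yaw 69.43 gap 0.0108 F [ 0.5  0.4 -1.2] t 10.93
[-0.04, 0.0397, 0.0008] [-0.1, 0.1, -2.4]
[-0.0416, 0.038, 0.0008] [-0.1, 0.1, -2.4]
[-0.0432, 0.0362, 0.0008] [-0.1, 0.1, -2.4]
[-0.0447, 0.0344, 0.0008] [-0.1, 0.1, -2.4]
[-0.0461, 0.0325, 0.0008] [-0.1, 0.1, -2.4]
[-0.0474, 0.0305, 0.0008] [-0.1, 0.1, -2.4]
```

Emit:
carry_out(moves=[-1, -0.04, 0.04, 0, -0.1, 0.1, -2.4, -1, -0.0416, 0.038, 0, -0.1, 0.1, -2.4, -1, -0.0432, 0.036, 0, -0.1, 0.1, -2.4, -1, -0.0447, 0.0344, 0, -0.1, 0.1, -2.4, -1, -0.046, 0.0325, 0, -0.1, 0.1, -2.4])

```text
clock: 11.55
tcp_pos: [0.5352, 0.0027, 0.1818]
orientation: [0.002, 0.752, 0.659, 0.006]
wrist_force: [1.0, 1.0, -1.4]
finger_gap: 0.0111
```

Emit:
carry_out(moves=[-1, -0.047, 0.0305, 0, -0.1, 0.1, -2.4, -1, 0, 0, 0, 0, 0, 0, -1, 0, 0, 0.03, 0, 0, 0, -1, 0, 0, 0.03, 0, 0, 0, -1, 0, 0, 0, 0, 0, 0])

```text
clock: 12.18
tcp_pos: [0.5612, -0.053, 0.1204]
orientation: [0.003, 0.741, 0.672, 0.008]
wrist_force: [-0.5, -0.1, -0.7]
finger_gap: 0.0111
```

```bash
python3 - <<'E'
from h import *
plan(box(-1,0,44),83.9,3)
E
```

```text
at [ 0.5612 -0.053   0.1204] yaw 84.44 gap 0.0111 F [-0.5 -0.1 -0.7] t 12.18
[0.0013, -0.0039, 0.0254] [0.3, -0.2, 0.2]
[0.0014, -0.0038, 0.0254] [0.3, -0.2, 0.2]
[0.0015, -0.0037, 0.0254] [0.3, -0.2, 0.2]
```

Lower to about z 0.07 first, then check.

Emit:
carry_out(moves=[-1, 0.0013, -0.004, 0.02, 0.3, -0.2, 0.2, -1, 0.0014, -0.004, 0.02, 0.3, -0.2, 0.2, -1, 0.0014, -0.002, 0.01, 0.3, -0.2, 0.2, -1, 0, 0, 0, 0, 0, 0, -1, 0, 0, 0, 0, 0, 0])

```text
clock: 12.8
tcp_pos: [0.5546, -0.0457, 0.0752]
orientation: [0.003, 0.743, 0.669, 0.0]
wrist_force: [-0.3, -0.5, -1.5]
finger_gap: 0.0111
```

```bash
python3 - <<'E'
from h import *
plan(box(-1,0,44),83.9,3)
E
```

```text
at [ 0.5546 -0.0457  0.0752] yaw 83.98 gap 0.0111 F [-0.3 -0.5 -1.5] t 12.8
[-0.0007, -0.0012, 0.0104] [0.1, 0.1, 0.0]
[-0.0007, -0.0012, 0.0104] [0.1, 0.1, 0.0]
[-0.0007, -0.0011, 0.0104] [0.1, 0.1, 0.0]
```

Emit:
carry_out(moves=[-1, -0.0007, -0.0015, 0.011, 0.1, 0.1, 0, -1, -0.0007, -0.001, 0.011, 0, 0, 0, -1, -0.0007, -0.001, 0.008, 0, 0, 0, -1, 0, 0, 0, 0, 0, 0, -1, 0, 0, 0, 0, 0, 0])

```text
clock: 13.42
tcp_pos: [0.5514, -0.0481, 0.044]
orientation: [0.002, 0.743, 0.669, 0.001]
wrist_force: [0.4, 1.0, -0.7]
finger_gap: 0.0111
```

Emit:
carry_out(moves=[-0.5, 0, 0, 0, 0, 0, 0, -0.5, 0, 0, 0, 0, 0, 0, -0.5, 0, 0, -0.02, 0, 0, 0, -0.5, 0, 0, -0.05, 0, 0, 0, 0, 0, 0, -0.06, 0, 0, 0])

```text
clock: 14.05
tcp_pos: [0.5486, -0.0473, 0.1738]
orientation: [-0.001, 0.744, 0.669, -0.001]
wrist_force: [1.4, -0.2, -0.4]
finger_gap: 0.0381
```

```bash
python3 - <<'E'
from h import *
plan([.50,.315,.26],104,7)
E
```

```text
at [ 0.5486 -0.0473  0.1738] yaw 83.94 gap 0.0381 F [ 1.4 -0.2 -0.4] t 14.05
[0.0507, -0.0124, -0.0123] [-0.0, 0.0, -2.9]
[0.0513, -0.0098, -0.0123] [-0.0, 0.0, -2.9]
[0.0517, -0.0073, -0.0123] [-0.0, 0.0, -2.9]
[0.052, -0.0047, -0.0123] [-0.0, 0.0, -2.9]
[0.0522, -0.0021, -0.0123] [-0.0, 0.0, -2.9]
[0.0522, 0.0006, -0.0123] [-0.0, 0.0, -2.9]
[0.0521, 0.0032, -0.0123] [-0.0, 0.0, -2.9]
```

Emit:
carry_out(moves=[0, 0.0507, -0.0124, -0.01, 0, 0, -2.9, 0, 0.0513, -0.0098, 0, 0, 0, -2.9, 0, 0.0517, -0.0063, 0, 0, 0, -2.9, 0, 0.052, 0, 0, 0, 0, -2.9, 0, 0.0522, 0.005, 0.01, 0, 0, -2.9])

```text
clock: 14.68
tcp_pos: [0.5331, 0.2154, 0.1845]
orientation: [0.008, 0.653, 0.757, 0.006]
wrist_force: [2.0, -0.6, -0.2]
finger_gap: 0.0427
```

Emit:
carry_out(moves=[0, 0.0522, 0.008, 0.03, 0, 0, -2.9, 0, 0.0521, 0.01, 0.03, 0, 0, -2.9, 0, 0, 0, 0.03, 0, 0, 0, 0, 0, 0, 0, 0, 0, 0, 0, 0, 0, 0, 0, 0, 0])

```text
clock: 15.3
tcp_pos: [0.5358, 0.3301, 0.0955]
orientation: [0.01, 0.61, 0.792, 0.009]
wrist_force: [0.2, 0.4, 0.7]
finger_gap: 0.0426
```

```bash
python3 - <<'E'
from h import *
C,im=look('w5.png'); plan([.5475,.315,.037],104,3)
print(proj(C,[.5475,.315,.044]))
E
```

```text
at [0.5357 0.3298 0.0955] yaw 104.76 gap 0.043 F [-0.  -0.6 -0.6] t 15.35
[-0.0057, 0.002, 0.0196] [0.5, 0.1, 0.3]
[-0.0057, 0.0022, 0.0196] [0.5, 0.1, 0.3]
[-0.0057, 0.0024, 0.0195] [0.5, 0.1, 0.3]
[251.81500059 254.59049751]
```

View pics/w5.png

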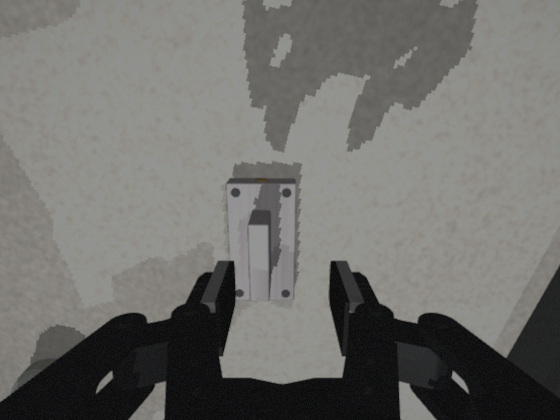

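The fin spans (259,222)–(259,300), parallel to the jaws.

```bash
python3 - <<'E'
from h import *
C=lastC('w5.png')
a,b=onz(C,259,223,.044),onz(C,259,299,.044); m=(a+b)/2; d=b-a; print(m,np.linalg.norm(d),np.degrees(np.arctan2(d[1],d[0])))
plan([m[0],m[1],.055],104,3)
E
```

```text
[0.55133794 0.32020796 0.044     ] 0.04904984950249951 13.55839912144508
at [0.5357 0.3298 0.0955] yaw 104.76 gap 0.043 F [-0.  -0.6 -0.6] t 15.35
[-0.0044, 0.0039, 0.0136] [0.5, 0.1, 0.3]
[-0.0044, 0.004, 0.0136] [0.5, 0.1, 0.3]
[-0.0044, 0.0041, 0.0135] [0.5, 0.1, 0.3]
```

Emit:
carry_out(moves=[0, -0.0044, 0.004, 0.0136, 0.5, 0.1, 0.3, 0, -0.0044, 0.004, 0.0136, 0.5, 0.1, 0.3, 0, -0.0044, 0.004, 0.0136, 0.5, 0.1, 0.3, 0, 0, 0, 0, 0, 0, 0, 0, 0, 0, 0, 0, 0, 0])

```text
clock: 15.98
tcp_pos: [0.555, 0.3175, 0.0545]
orientation: [0.0, 0.619, 0.786, 0.001]
wrist_force: [0.2, -0.3, -0.6]
finger_gap: 0.043
```

```bash
python3 - <<'E'
from h import *
plan([.5513,.3202,.037],104,2)
E
```

```text
at [0.555  0.3175 0.0545] yaw 103.56 gap 0.043 F [ 0.2 -0.3 -0.6] t 15.97
[0.0017, -0.0015, 0.0087] [0.1, -0.0, -0.2]
[0.0018, -0.0015, 0.0087] [0.1, -0.0, -0.2]
```

Emit:
carry_out(moves=[0, 0.0015, -0.0015, 0.009, 0.1, 0, -0.2, 0, 0.0015, -0.0015, 0.009, 0.1, 0, -0.2, -1, 0, 0, 0, 0, 0, 0, -1, 0, 0, 0, 0, 0, 0, -1, 0, 0, 0, 0, 0, 0])

```text
clock: 16.6
tcp_pos: [0.5507, 0.3206, 0.0358]
orientation: [-0.001, 0.615, 0.788, 0.0]
wrist_force: [-1.2, -1.2, -0.6]
finger_gap: 0.0111
```

Emit:
carry_out(moves=[-1, 0, 0, 0, 0, 0, 0, -1, 0, 0, 0, 0, 0, 0, -1, 0, 0, -0.03, 0, 0, 0, -1, 0, 0, -0.055, 0, 0, 0, -1, 0, 0, -0.055, 0, 0, 0])

```text
clock: 17.23
tcp_pos: [0.5471, 0.3187, 0.1726]
orientation: [-0.004, 0.615, 0.788, -0.006]
wrist_force: [1.4, -0.1, -1.5]
finger_gap: 0.0112
```

```bash
python3 - <<'E'
from h import *
plan(box(-2,60,170),83.9,6)
E
```

```text
at [0.5471 0.3187 0.1726] yaw 104.05 gap 0.0112 F [ 1.4 -0.1 -1.5] t 17.23
[-0.0499, -0.0109, 0.0006] [-0.1, 0.0, 3.4]
[-0.0505, -0.0079, 0.0006] [-0.1, 0.0, 3.4]
[-0.0508, -0.005, 0.0005] [-0.1, 0.0, 3.4]
[-0.051, -0.002, 0.0005] [-0.1, 0.0, 3.4]
[-0.0511, 0.001, 0.0005] [-0.1, 0.0, 3.4]
[-0.0509, 0.004, 0.0005] [-0.1, 0.0, 3.4]
```

Emit:
carry_out(moves=[-1, -0.05, -0.011, 0, -0.1, 0, 3.4, -1, -0.0505, -0.008, 0, -0.1, 0, 3.4, -1, -0.051, -0.005, 0, -0.1, 0, 3.4, -1, -0.051, -0.002, 0, -0.1, 0, 3.4, -1, -0.051, 0, 0, -0.1, 0, 3.4])

```text
clock: 17.85
tcp_pos: [0.5574, 0.0613, 0.1801]
orientation: [0.003, 0.726, 0.688, 0.004]
wrist_force: [0.2, 0.3, -1.3]
finger_gap: 0.0109
```

Emit:
carry_out(moves=[-1, -0.046, 0, 0, -0.1, 0, 3, -1, 0, 0, 0.02, 0, 0, 0, -1, 0, 0, 0.03, 0, 0, 0, -1, 0, 0, 0.03, 0, 0, 0, -1, 0, 0, 0, 0, 0, 0])

```text
clock: 18.48
tcp_pos: [0.5562, 0.0082, 0.0996]
orientation: [0.005, 0.747, 0.665, 0.006]
wrist_force: [-0.1, 0.2, -2.3]
finger_gap: 0.0109
```

```bash
python3 - <<'E'
from h import *
plan(box(-1,60,75),83.9,2)
E
```

```text
at [0.5562 0.0082 0.0996] yaw 83.31 gap 0.0109 F [-0.1  0.2 -2.3] t 18.48
[0.0021, 0.0001, 0.0123] [0.4, -0.0, -0.3]
[0.0021, 0.0002, 0.0123] [0.4, -0.0, -0.3]
```

Emit:
carry_out(moves=[-1, 0.002, 0, 0.012, 0.4, 0, -0.3, -1, 0.002, 0, 0.012, 0.4, 0, -0.3, -1, 0, 0, 0, 0, 0, 0, -1, 0, 0, 0, 0, 0, 0, -1, 0, 0, 0, 0, 0, 0])

```text
clock: 19.1
tcp_pos: [0.5595, 0.0127, 0.0775]
orientation: [0.001, 0.743, 0.669, 0.002]
wrist_force: [-0.2, -0.4, -0.9]
finger_gap: 0.0111
```

```bash
python3 - <<'E'
from h import *
plan(box(-1,60,44),83.9,3)
E
```

```text
at [0.5595 0.0127 0.0775] yaw 84.0 gap 0.0111 F [-0.2 -0.4 -0.9] t 19.1
[-0.0002, -0.0008, 0.0111] [0.1, -0.0, 0.0]
[-0.0002, -0.0007, 0.0111] [0.1, -0.0, 0.0]
[-0.0002, -0.0007, 0.0112] [0.1, -0.0, 0.0]
```

Emit:
carry_out(moves=[-1, 0, -0.001, 0.012, 0.1, 0, 0, -1, 0, -0.001, 0.012, 0, 0, 0, -1, 0, 0, 0.008, 0, 0, 0, -1, 0, 0, 0, 0, 0, 0, -1, 0, 0, 0, 0, 0, 0])

```text
clock: 19.73
tcp_pos: [0.5572, 0.0129, 0.043]
orientation: [0.001, 0.743, 0.669, 0.002]
wrist_force: [0.0, -0.3, -1.2]
finger_gap: 0.0111
```

Emit:
carry_out(moves=[-0.5, 0, 0, 0, 0, 0, 0, -0.5, 0, 0, 0, 0, 0, 0, -0.5, 0, 0, -0.02, 0, 0, 0, -0.5, 0, 0, -0.05, 0, 0, 0, -0.5, 0, 0, -0.06, 0, 0, 0])

```text
clock: 20.35
tcp_pos: [0.5546, 0.0129, 0.1729]
orientation: [-0.002, 0.743, 0.669, -0.001]
wrist_force: [0.2, -0.8, -0.5]
finger_gap: 0.0214
```

Emit:
carry_out(moves=[-1, -0.02, -0.04, -0.04, 0, 0, 0, -1, -0.02, -0.04, -0.04, 0, 0, 0, -1, -0.02, -0.04, -0.02, 0, 0, 0, -1, 0, 0, 0, 0, 0, 0, -1, 0, 0, 0, 0, 0, 0])

```text
clock: 20.98
tcp_pos: [0.4302, -0.0364, 0.2841]
orientation: [0.006, 0.743, 0.669, 0.005]
wrist_force: [0.0, -0.9, 0.2]
finger_gap: 0.0003
```

```bash
python3 - <<'E'
from h import *
C,im=look('w6.png'); plan(box(-1,60,44),83.9,3)
for y in(-60,0,60): print(y,proj(C,box(-25,y,50)).round(),proj(C,box(25,y,50)).round())
# stand from w1 for later: tall lid geometry
E
```

```text
at [ 0.4302 -0.0362  0.284 ] yaw 84.05 gap 0.0004 F [ 0.5 -0.4  0.4] t 21.02
[0.0205, 0.0394, 0.0805] [0.3, 0.0, 0.0]
[0.0205, 0.0397, 0.0804] [0.3, 0.0, 0.0]
[0.0206, 0.0401, 0.0802] [0.3, 0.0, 0.0]
-60 [232. 260.] [234. 298.]
0 [284. 260.] [283. 298.]
60 [335. 260.] [333. 298.]
```

View pics/w6.png

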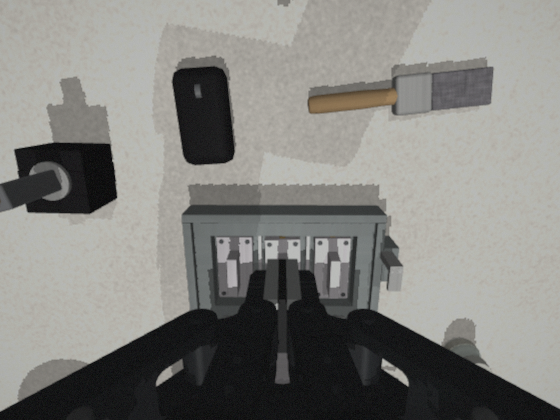

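All three modules sit flat in their bays, fins at (233,270), (283,260) and (335,270). Next I'll close the lid by pushing from behind with the closed fingers.

```bash
python3 - <<'E'
from h import *
plan(box(140,-60,270),83.9,6)
def T(f,dx=-95):
    c,s=np.cos(f),np.sin(f); return box(62+dx*c+26*s+11*s*s, -60, 36-dx*s+26*c+11*s*c+11)
pr=None
for f in [1.75,1.6,1.45,1.3,1.15,1.0,.85,.7,.55,.4,.25,.12,0,-.03]:
    t=T(f); d=np.zeros(3) if pr is None else R.from_euler('z',-BY,degrees=True).apply(t-pr); pr=t
    print(f,t.round(4),(d*1000).round(1))
E
```

```text
at [ 0.4302 -0.0362  0.284 ] yaw 84.05 gap 0.0004 F [ 0.5 -0.4  0.4] t 21.02
[-0.0098, 0.0437, 0.003] [0.1, 0.0, 0.0]
[-0.0098, 0.0437, 0.0029] [0.1, 0.0, 0.0]
[-0.0098, 0.0437, 0.0028] [0.1, 0.0, 0.0]
[-0.0098, 0.0437, 0.0026] [0.1, 0.0, 0.0]
[-0.0098, 0.0437, 0.0025] [0.1, 0.0, 0.0]
[-0.0097, 0.0437, 0.0024] [0.1, 0.0, 0.0]
1.75 [ 0.6601 -0.1194  0.1339] [0. 0. 0.]
1.6 [ 0.6468 -0.118   0.1409] [-13.4   0.    7. ]
1.45 [ 0.6323 -0.1164  0.1458] [-14.6  -0.    4.9]
1.3 [ 0.6171 -0.1148  0.1483] [-15.4  -0.    2.6]
1.15 [ 0.6014 -0.1131  0.1484] [-15.8   0.    0.1]
1.0 [ 0.5857 -0.1114  0.146 ] [-15.8   0.   -2.4]
0.85 [ 0.5705 -0.1098  0.141 ] [-15.3  -0.   -5. ]
0.7 [ 0.5562 -0.1083  0.1335] [-14.4   0.   -7.5]
0.55 [ 0.5432 -0.1069  0.1237] [-13.   -0.   -9.8]
0.4 [ 0.532  -0.1057  0.1119] [-11.3   0.  -11.8]
0.25 [ 0.5228 -0.1047  0.0983] [ -9.2  -0.  -13.6]
0.12 [ 0.5167 -0.1041  0.0855] [ -6.1   0.  -12.8]
0 [ 0.5128 -0.1037  0.073 ] [ -4.    0.  -12.5]
-0.03 [ 0.5121 -0.1036  0.0698] [-0.7 -0.  -3.2]
```

Emit:
carry_out(moves=[-1, -0.0098, 0.0437, 0.003, 0.1, 0, 0, -1, -0.0098, 0.0437, 0.003, 0.1, 0, 0, -1, -0.0098, 0.0437, 0.003, 0, 0, 0, -1, -0.0098, 0.0437, 0.003, 0, 0, 0, -1, -0.0098, 0.0437, 0.003, 0, 0, 0])

```text
clock: 21.65
tcp_pos: [0.6497, -0.1056, 0.2653]
orientation: [0.002, 0.741, 0.671, 0.002]
wrist_force: [0.9, -0.7, 0.3]
finger_gap: -0.0002
```

Emit:
carry_out(moves=[-1, -0.0098, 0.0437, 0.003, 0, 0, 0, -1, 0, 0, 0, 0, 0, 0, -1, 0, 0, 0.03, 0, 0, 0, -1, 0, 0, 0.02, 0, 0, 0, -1, 0, 0, 0, 0, 0, 0])

```text
clock: 22.28
tcp_pos: [0.6963, -0.1174, 0.1984]
orientation: [-0.004, 0.74, 0.673, -0.001]
wrist_force: [-0.2, -0.3, -0.6]
finger_gap: 0.0002
```

```bash
python3 - <<'E'
from h import *
plan(box(140,-60,138),83.9,3)
im=snap('top','t2.png')[1]
E
```

```text
at [ 0.6963 -0.1174  0.1984] yaw 84.55 gap 0.0002 F [-0.2 -0.3 -0.6] t 22.27
[-0.002, -0.0035, 0.0202] [-0.2, -0.1, 0.2]
[-0.002, -0.0035, 0.0202] [-0.2, -0.1, 0.2]
[-0.002, -0.0036, 0.0201] [-0.2, -0.1, 0.2]
```

Emit:
carry_out(moves=[-1, -0.001, 0, 0.02, -0.2, -0.1, 0.2, -1, -0.001, 0, 0.02, 0, 0, 0.2, -1, 0, 0, 0.02, 0, 0, 0, -1, 0, -0.02, 0, 0, 0, 0, -1, 0, -0.014, -0.003, 0, 0, 0])

```text
clock: 22.95
tcp_pos: [0.6648, -0.1148, 0.148]
orientation: [0.002, 0.742, 0.671, 0.002]
wrist_force: [7.1, 0.1, -1.1]
finger_gap: -0.0002
```

Emit:
carry_out(moves=[-1, 0, -0.0134, -0.007, 0, 0, 0, -1, 0, -0.0146, -0.005, 0, 0, 0, -1, 0, -0.0154, -0.003, 0, 0, 0, -1, 0, -0.0158, 0, 0, 0, 0, -1, 0, 0, 0, 0, 0, 0])

```text
clock: 23.58
tcp_pos: [0.6041, -0.1084, 0.1697]
orientation: [0.006, 0.741, 0.671, 0.005]
wrist_force: [-0.6, -0.1, 0.4]
finger_gap: 0.0
```

```bash
python3 - <<'E'
from h import *
plan([.5857,-.1114,.146],83.9,1)
E
```

```text
at [ 0.6041 -0.1084  0.1697] yaw 84.31 gap 0.0 F [-0.6 -0.1  0.4] t 23.57
[-0.0047, -0.0183, 0.0235] [0.9, 0.1, 0.4]
```

```bash
python3 - <<'E'
from h import *
im=snap('side','s2.png')[1]
cv2.imwrite('pics/s2c.png',cv2.resize(im[110:290,190:370,::-1],None,fx=3,fy=3))
E
```

```text
(no output)
```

View pics/s2c.png

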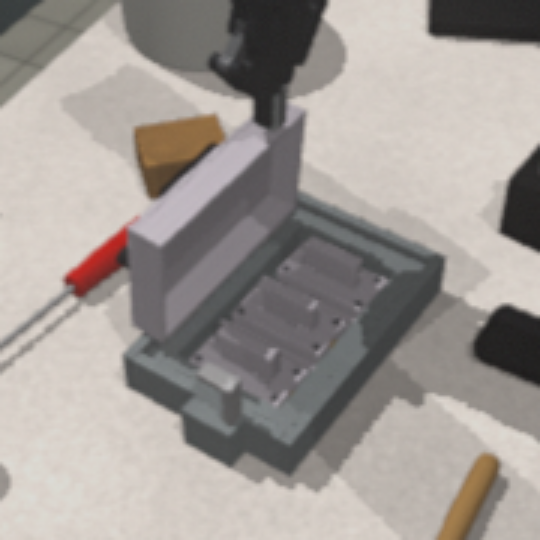

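Lid at about 1.5 rad: the finger rode up onto the free edge. I'll go back behind it, lower.

Emit:
carry_out(moves=[-1, 0, 0.01, -0.02, 0.5, 0, 0, -1, 0, 0.04, -0.01, 0.4, 0, 0, -1, 0, 0.04, 0, 0, 0, 0, -1, 0, 0, 0.03, 0, 0, 0, -1, 0, 0, 0.03, 0, 0, 0])

```text
clock: 24.25
tcp_pos: [0.7014, -0.119, 0.1446]
orientation: [0.005, 0.741, 0.671, 0.002]
wrist_force: [-0.2, 0.0, 1.1]
finger_gap: 0.0002
```

```bash
python3 - <<'E'
from h import *
plan(box(125,-60,130),83.9,2)
E
```

```text
at [ 0.7014 -0.119   0.1446] yaw 84.3 gap 0.0002 F [-0.2  0.   1.1] t 24.25
[-0.0023, -0.0157, 0.0072] [0.3, 0.1, 0.2]
[-0.0023, -0.0156, 0.0072] [0.3, 0.1, 0.2]
```

Emit:
carry_out(moves=[-1, -0.002, -0.016, 0.01, 0.3, 0.1, 0.2, -1, -0.002, -0.016, 0.01, 0.3, 0.1, 0.2, -1, 0, 0, 0, 0, 0, 0, -1, 0, -0.016, 0.001, 0, 0, 0, -1, 0, -0.016, 0.001, 0, 0, 0])

```text
clock: 24.88
tcp_pos: [0.6395, -0.1166, 0.1188]
orientation: [-0.001, 0.744, 0.669, -0.001]
wrist_force: [8.1, -0.5, 0.9]
finger_gap: -0.0003
```

Emit:
carry_out(moves=[-1, 0, -0.015, 0.001, 0.1, 0, 0, -1, 0, -0.015, 0, 0.1, 0, 0, -1, 0, -0.015, 0, 0.1, 0, 0, -1, 0, 0, 0, 0, 0, 0, -1, 0, 0, 0, 0, 0, 0])

```text
clock: 25.5
tcp_pos: [0.6057, -0.1135, 0.1253]
orientation: [0.007, 0.743, 0.669, 0.005]
wrist_force: [-0.2, -0.3, -1.1]
finger_gap: 0.0002
```

```bash
python3 - <<'E'
from h import *
plan([.6014,-.1131,.1484],83.9,1)
E
```

```text
at [ 0.6057 -0.1135  0.1253] yaw 84.02 gap 0.0002 F [-0.2 -0.3 -1.1] t 25.5
[-0.0001, -0.0039, -0.0231] [1.0, 0.1, 0.1]
```

Emit:
carry_out(moves=[-1, 0, -0.015, -0.002, 0.3, 0, 0, -1, 0, -0.015, -0.001, 0.2, 0, 0, -1, 0, -0.015, 0.002, 0.2, 0, 0, -1, 0, -0.014, 0.005, 0.1, 0, 0, -1, 0, -0.013, 0.008, 0.1, 0, 0])

```text
clock: 26.12
tcp_pos: [0.5322, -0.1063, 0.1139]
orientation: [0.003, 0.743, 0.669, 0.001]
wrist_force: [1.6, 0.8, 1.4]
finger_gap: 0.0002
```

```bash
python3 - <<'E'
from h import *
def T(f,dx=-95):
    c,s=np.cos(f),np.sin(f); return box(62+dx*c+26*s+11*s*s, -60, 36-dx*s+26*c+11*s*c+11)
plan([.5228,-.1047,.0983],83.9,1)
for f in(.85,.7,.55,.4,.25,.12,0): print(f,T(f,-85).round(3))
E
```

```text
at [ 0.5322 -0.1063  0.1139] yaw 84.02 gap 0.0002 F [1.6 0.8 1.4] t 26.12
[0.0006, -0.0096, 0.0155] [0.3, 0.1, 0.1]
0.85 [ 0.577 -0.111  0.133]
0.7 [ 0.564 -0.109  0.127]
0.55 [ 0.552 -0.108  0.118]
0.4 [ 0.541 -0.107  0.108]
0.25 [ 0.532 -0.106  0.096]
0.12 [ 0.527 -0.105  0.084]
0 [ 0.523 -0.105  0.073]
```

Emit:
carry_out(moves=[-1, 0, -0.005, 0.013, 0.1, 0, 0, -1, 0, -0.003, 0.014, 0.1, 0, 0, -1, 0, -0.002, 0.01, 0, 0, 0, -1, 0, 0, 0.006, 0, 0, 0, -1, 0, 0, 0, 0, 0, 0])

```text
clock: 26.75
tcp_pos: [0.5182, -0.1047, 0.0735]
orientation: [0.001, 0.743, 0.669, -0.002]
wrist_force: [-0.0, 0.6, -0.1]
finger_gap: -0.0003
```

```bash
python3 - <<'E'
from h import *
plan([.5128,-.1037,.068],83.9,1)
E
```

```text
at [ 0.5182 -0.1047  0.0735] yaw 84.01 gap -0.0003 F [-0.   0.6 -0.1] t 26.75
[0.0004, -0.0055, 0.0055] [-0.1, 0.2, 0.1]
```

Emit:
carry_out(moves=[-1, 0, -0.002, 0.003, 0, 0, 0, -1, 0, 0, 0.003, 0, 0, 0, -1, 0, 0, 0.003, 0, 0, 0, -1, 0, 0, 0.003, 0, 0, 0, -1, 0, 0, 0.002, 0, 0, 0])

```text
clock: 27.38
tcp_pos: [0.5183, -0.1048, 0.0729]
orientation: [0.005, 0.743, 0.67, 0.0]
wrist_force: [-7.1, 2.0, 18.7]
finger_gap: -0.0
```

Emit:
carry_out(moves=[-1, 0, 0, -0.03, 0, 0, 0, -1, 0.01, -0.02, -0.05, 0, 0, 0, -1, 0.04, -0.03, -0.05, 0, 0, 0, -1, 0.05, -0.03, -0.01, 0, 0, 0, -1, 0, 0, 0, 0, 0, 0])

```text
clock: 28.0
tcp_pos: [0.4503, 0.0017, 0.207]
orientation: [0.003, 0.743, 0.669, 0.0]
wrist_force: [0.2, -0.6, -0.5]
finger_gap: 0.0
```

```bash
python3 - <<'E'
from h import *
C,im=look('w7.png'); plan(box(-80,60,200),83.9,1)
print('knob open',proj(C,box(19,60,92.5)),'home',proj(C,box(-15,92,92.5)),'handle',proj(C,box(-30,0,80)))
E
```

```text
at [4.516e-01 4.000e-04 2.069e-01] yaw 83.92 gap 0.0004 F [ 0.9 -0.2  0.3] t 28.05
[0.0231, 0.0249, 0.0069] [0.4, 0.3, 0.0]
knob open [308.03579962 352.55489106] home [347.76390454 318.26373294] handle [237.64214795 294.00267895]
```

View pics/w7.png

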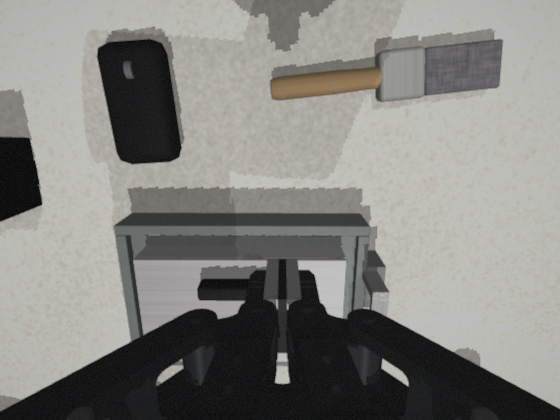

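```bash
python3 - <<'E'
from h import *
a=snap('top','t3.png')[1]; b=snap('side','s3.png')[1]
A=cv2.convertScaleAbs(cv2.resize(a[165:265,230:350,::-1],None,fx=3.2,fy=4*.8,interpolation=cv2.INTER_CUBIC),alpha=1.7)
Bb=cv2.resize(b[150:280,220:350,::-1],None,fx=3,fy=3,interpolation=cv2.INTER_CUBIC)
W=np.zeros((400,790,3),np.uint8); W[:A.shape[0],:A.shape[1]]=A; W[:390,395:785]=Bb; cv2.imwrite('pics/c3.png',W)
for n,o,f,x0 in(('top',(230,165),3.2,0),('side',(220,150),3,395)):
    C=cam(n)
    for q in((19,60,92.5),(-15,92,92.5),(-15,58,64.5),(-30,0,80)): print(n,q,((proj(C,box(*q))-o)*f+[x0,0]).round())
E
```

```text
top (19, 60, 92.5) [112. 115.]
top (-15, 92, 92.5) [ 65. 156.]
top (-15, 58, 64.5) [111. 163.]
top (-30, 0, 80) [185. 189.]
side (19, 60, 92.5) [530. 173.]
side (-15, 92, 92.5) [542. 219.]
side (-15, 58, 64.5) [569. 216.]
side (-30, 0, 80) [628. 164.]
```

View pics/c3.png

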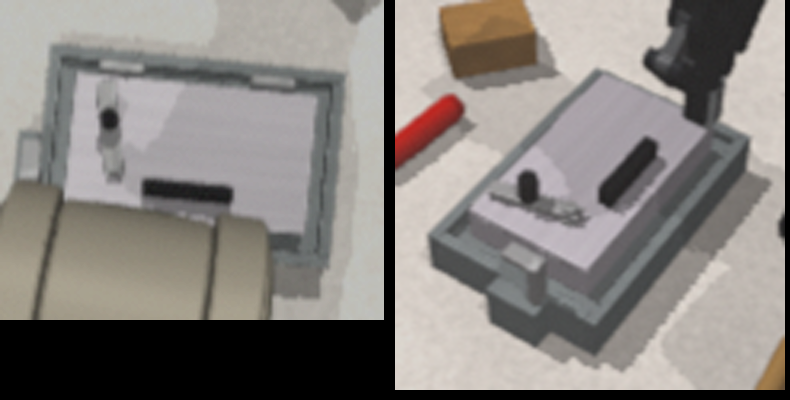

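The lid is shut with the hook still open, its knob at crop pixel (109,118), within 3 mm of my prediction. I'll grip the knob and turn along with it.

```bash
python3 - <<'E'
from h import *
print(box(19,61,0)); plan(box(19,61,130),83.9,4)
E
```

```text
[0.57737453 0.0111356  0.        ]
at [ 0.452  -0.001   0.2061] yaw 83.78 gap 0.0 F [ 0.4 -0.5  0.3] t 28.15
[0.0065, 0.0307, 0.0192] [0.1, 0.1, -0.0]
[0.0065, 0.0308, 0.0191] [0.1, 0.1, -0.0]
[0.0064, 0.0308, 0.0191] [0.1, 0.1, -0.0]
[0.0064, 0.0308, 0.0191] [0.1, 0.1, -0.0]
```

Emit:
carry_out(moves=[-0.2, 0.0065, 0.031, 0.019, 0.1, 0.1, 0, -0.2, 0.0065, 0.031, 0.019, 0.1, 0.1, 0, -0.2, 0.0065, 0.031, 0.019, 0.1, 0.1, 0, -0.2, 0.0065, 0.031, 0.015, 0.1, 0.1, 0, -0.2, 0, 0, 0, 0, 0, 0])

```text
clock: 28.78
tcp_pos: [0.584, 0.0045, 0.1255]
orientation: [-0.003, 0.748, 0.664, -0.002]
wrist_force: [0.1, -0.0, -0.4]
finger_gap: 0.034
```

```bash
python3 - <<'E'
from h import *
plan(box(19,61,86),83.9,3)
E
```

```text
at [0.584  0.0045 0.1255] yaw 83.23 gap 0.034 F [ 0.1 -0.  -0.4] t 28.77
[0.0019, -0.0024, 0.0132] [-0.1, -0.0, -0.2]
[0.0019, -0.0024, 0.0132] [-0.1, -0.0, -0.2]
[0.002, -0.0024, 0.0132] [-0.1, -0.0, -0.2]
```

Emit:
carry_out(moves=[-0.2, 0.002, -0.0024, 0.013, 0, 0, -0.2, -0.2, 0.002, -0.0024, 0.013, 0, 0, -0.2, -0.2, 0.002, -0.0024, 0.011, 0, 0, -0.2, -0.2, 0, 0, 0, 0, 0, 0, -0.2, 0, 0, 0, 0, 0, 0])

```text
clock: 29.4
tcp_pos: [0.574, 0.0103, 0.0849]
orientation: [-0.004, 0.745, 0.667, -0.003]
wrist_force: [0.6, -0.3, 0.6]
finger_gap: 0.0341
```

```bash
python3 - <<'E'
from h import *
plan(box(19,61,86),83.9,1)
E
```

```text
at [0.574  0.0103 0.0849] yaw 83.73 gap 0.0341 F [ 0.6 -0.3  0.6] t 29.4
[0.0012, 0.0032, -0.0011] [-0.6, -0.1, -0.2]
```

Close on the knob.

Emit:
carry_out(moves=[-0.2, 0.001, 0.003, 0, 0, 0, 0, -1, 0, 0, 0, 0, 0, 0, -1, 0, 0, 0, 0, 0, 0, -1, 0, 0, 0, 0, 0, 0, -1, 0, 0, 0, 0, 0, 0], squeeze=40)

```text
clock: 30.02
tcp_pos: [0.5787, 0.0114, 0.0865]
orientation: [-0.003, 0.745, 0.668, -0.002]
wrist_force: [-0.2, 0.4, 0.6]
finger_gap: 0.0142
```

```bash
python3 - <<'E'
from h import *
s=env.get_state()
plan(box(19,61,86),83.9,1)
p0=R.from_euler('z',-BY,degrees=True).apply(s['tcp_pos']-B0)*1000; print('tcp box',p0)
# arc: offsets from the pivot in steps, tool axes for the present yaw at each step
v=p0[:2]-[-15,58]; r=np.hypot(*v); a0=np.arctan2(v[1],v[0]); print('r',r,np.degrees(a0))
n=10; tot=np.pi/2-a0+.03; st=tot/n; q=v
yaw=np.radians(83.9-BY)  # in box frame
for i in range(n):
    a=a0+st*(i+1); w=34*np.array([np.cos(a),np.sin(a)]); d=w-q; q=w
    c,sn=np.cos(yaw),np.sin(yaw); print(i,[round(d[0]*c+d[1]*sn,1),round(d[0]*sn-d[1]*c,1)],'turn',-np.degrees(st).round(2)); yaw+=st
E
```

```text
at [0.5787 0.0114 0.0865] yaw 83.75 gap 0.0142 F [-0.2  0.4  0.6] t 30.02
[-0.0004, -0.0013, 0.0005] [-0.4, -0.1, -0.1]
tcp box [20.30345491 61.44144249 86.45155318]
r 35.47079720908636 5.56770115433581
0 [np.float64(4.9), np.float64(-2.3)] turn -8.62
1 [np.float64(5.0), np.float64(-0.9)] turn -8.62
2 [np.float64(5.0), np.float64(-0.9)] turn -8.62
3 [np.float64(5.0), np.float64(-0.9)] turn -8.62
4 [np.float64(5.0), np.float64(-0.9)] turn -8.62
5 [np.float64(5.0), np.float64(-0.9)] turn -8.62
6 [np.float64(5.0), np.float64(-0.9)] turn -8.62
7 [np.float64(5.0), np.float64(-0.9)] turn -8.62
8 [np.float64(5.0), np.float64(-0.9)] turn -8.62
9 [np.float64(5.0), np.float64(-0.9)] turn -8.62
```

Emit:
carry_out(moves=[-1, 0.005, -0.001, 0, 0, 0, -8.6, -1, 0.005, -0.0009, 0, 0, 0, -8.6, -1, 0.005, -0.0009, 0, 0, 0, -8.6, -1, 0.005, -0.0009, 0, 0, 0, -8.6, -1, 0, 0, 0, 0, 0, 0])

```text
clock: 30.65
tcp_pos: [0.5725, 0.0314, 0.0865]
orientation: [-0.004, 0.507, 0.862, -0.0]
wrist_force: [-0.3, 0.6, -0.0]
finger_gap: 0.0141
```

```bash
cat >> h.py <<'E'
def hook():
    s=env.get_state(); p0=R.from_euler('z',-BY,degrees=True).apply(s['tcp_pos']-B0)*1000
    v=p0[:2]-[-15,58]; a=np.degrees(np.arctan2(v[1],v[0])); M=rot(s['orientation']).as_matrix()
    print('box',p0.round(1),'r',np.hypot(*v).round(1),'hook deg left',(90-a).round(1)); 
E
python3 - <<'E'
from h import *
hook()
plan(box(-15,92,86),83.9,1)
E
```

```text
box [12.  80.7 86.5] r 35.3 hook deg left 50.0
at [0.5725 0.0314 0.0865] yaw 119.13 gap 0.0141 F [-0.3  0.6 -0. ] t 30.65
[0.0248, -0.0156, 0.0007] [-0.4, -0.3, 35.2]
```

Emit:
carry_out(moves=[-1, 0.005, -0.001, 0, 0, 0, -8.6, -1, 0.005, -0.0009, 0, 0, 0, -8.6, -1, 0.005, -0.0009, 0, 0, 0, -8.6, -1, 0.005, -0.0009, 0, 0, 0, -8.6, -1, 0, 0, 0, 0, 0, 0])

```text
clock: 31.28
tcp_pos: [0.5565, 0.0439, 0.0865]
orientation: [-0.004, 0.228, 0.974, 0.002]
wrist_force: [-0.9, 1.8, -1.4]
finger_gap: 0.0142
```

```bash
python3 - <<'E'
from h import *
hook()
plan(box(-15,92,86),173.9,1)
E
```

```text
box [-5.3 91.4 86.5] r 34.7 hook deg left 16.2
at [0.5565 0.0439 0.0865] yaw 153.62 gap 0.0142 F [-0.9  1.8 -1.4] t 31.27
[0.0093, -0.0028, 0.0005] [0.2, -0.5, -20.3]
```

Emit:
carry_out(moves=[-1, 0.005, -0.001, 0, 0, 0, -8.6, -1, 0.005, -0.0009, 0, 0, 0, -8.6, -1, 0.002, 0, 0, 0, 0, -2, -1, 0.002, 0, 0, 0, 0, 0, -1, 0.001, 0, 0, 0, 0, 0])

```text
clock: 31.9
tcp_pos: [0.5478, 0.0453, 0.0866]
orientation: [0.001, 0.07, 0.998, 0.003]
wrist_force: [2.4, 2.2, -3.5]
finger_gap: 0.0144
```

```bash
python3 - <<'E'
from h import *
hook()
plan(box(-15,92,86),173.9,1)
E
```

```text
box [-14.   91.8  86.6] r 33.8 hook deg left 1.6
at [0.5478 0.0453 0.0866] yaw 171.93 gap 0.0144 F [ 2.4  2.2 -3.5] t 31.9
[0.001, 0.0001, 0.0006] [0.3, 0.1, -2.0]
```

Emit:
carry_out(moves=[-1, 0.003, 0, 0, 0, 0, -1, -1, 0.003, 0, 0, 0, 0, -1, -1, 0.003, 0, 0, 0, 0, 0, -1, 0.003, 0, 0, 0, 0, 0, -1, 0, 0, 0, 0, 0, 0])

```text
clock: 32.52
tcp_pos: [0.5478, 0.0454, 0.0866]
orientation: [0.012, 0.061, 0.998, 0.003]
wrist_force: [0.6, 2.4, -0.8]
finger_gap: 0.0139
```

```bash
python3 - <<'E'
from h import *
hook()
plan(box(-15,92,86),173.9,1)
E
```

```text
box [-14.1  91.9  86.6] r 33.9 hook deg left 1.6
at [0.5478 0.0454 0.0866] yaw 173.02 gap 0.0139 F [ 0.6  2.4 -0.8] t 32.52
[0.0009, 0.0001, 0.0005] [0.5, 1.3, -0.9]
```

The knob stops against the catch at 1.6° from the modelled home. I'll release it and head for the probe.

Emit:
carry_out(moves=[-0.5, 0, 0, 0, 0, 0, 0, -0.4, 0, 0, 0, 0, 0, 0, -0.4, 0, 0, -0.02, 0, -0.6, 0, -0.4, 0, 0, -0.06, 0, -0.6, 0, -0.4, 0, 0, -0.06, 0, 0, 0])

```text
clock: 33.15
tcp_pos: [0.5381, 0.0443, 0.2278]
orientation: [0.017, 0.063, 0.998, 0.002]
wrist_force: [0.7, 0.2, 0.4]
finger_gap: 0.0256
```

```bash
python3 - <<'E'
from h import *
plan([.39,-.27,.25],86,10)
E
```

```text
at [0.5381 0.0443 0.2278] yaw 172.75 gap 0.0256 F [0.7 0.2 0.4] t 33.15
[0.0106, -0.033, -0.0028] [0.2, 0.1, 8.7]
[0.0055, -0.0343, -0.0026] [0.2, 0.1, 8.7]
[0.0003, -0.0347, -0.0025] [0.2, 0.1, 8.7]
[-0.0049, -0.0344, -0.0024] [0.2, 0.1, 8.7]
[-0.01, -0.0333, -0.0023] [0.2, 0.1, 8.7]
[-0.0149, -0.0314, -0.0023] [0.2, 0.1, 8.7]
[-0.0195, -0.0288, -0.0022] [0.2, 0.1, 8.7]
[-0.0236, -0.0255, -0.0022] [0.2, 0.1, 8.7]
[-0.0272, -0.0217, -0.0022] [0.2, 0.1, 8.7]
[-0.0301, -0.0173, -0.0022] [0.2, 0.1, 8.7]
```

Emit:
carry_out(moves=[0, 0.0106, -0.033, -0.003, 0.2, 0.1, 8.7, 0, 0.0055, -0.0343, -0.003, 0.2, 0.1, 8.7, 0, 0, -0.0347, -0.0025, 0.2, 0.1, 8.7, 0, -0.005, -0.0344, -0.002, 0.2, 0.1, 8.7, 0, -0.01, -0.0333, -0.002, 0.2, 0.1, 8.7])

```text
clock: 33.78
tcp_pos: [0.4644, -0.1153, 0.2545]
orientation: [0.022, 0.438, 0.899, 0.002]
wrist_force: [0.1, 0.5, -0.1]
finger_gap: 0.0427
```

Emit:
carry_out(moves=[0, -0.015, -0.0314, -0.002, 0.2, 0.1, 8.7, 0, -0.0195, -0.029, -0.002, 0.2, 0.1, 8.7, 0, -0.0236, -0.0255, -0.002, 0.2, 0.1, 8.7, 0, -0.027, -0.0217, -0.002, 0.2, 0.1, 8.7, 0, -0.03, -0.0173, -0.002, 0.2, 0.1, 8.7])

```text
clock: 34.4
tcp_pos: [0.3804, -0.274, 0.2737]
orientation: [0.017, 0.749, 0.663, 0.005]
wrist_force: [0.6, -0.5, 0.6]
finger_gap: 0.0429
```

Emit:
carry_out(moves=[0, 0, 0, 0, 0, 0, 0, 0, 0, 0, 0, 0, 0, 0, 0, 0, 0, 0, 0, 0, 0, 0, 0, 0, 0, 0, 0, 0, 0, 0, 0, 0, 0, 0, 0])

```text
clock: 35.02
tcp_pos: [0.3801, -0.2733, 0.2771]
orientation: [0.02, 0.748, 0.663, 0.005]
wrist_force: [-0.8, 0.3, 1.3]
finger_gap: 0.0426
```

```bash
python3 - <<'E'
from h import *
C,im=look('w8.png'); plan([.39,-.27,.25],86,1)
t=snap('top','t4.png')[1]
f=3.2; 
W=np.zeros((420,800,3),np.uint8); W[:,:560]=im[:,:,::-1]
A=cv2.convertScaleAbs(cv2.resize(t[170:260,232:312,::-1],None,fx=3,fy=3,interpolation=cv2.INTER_CUBIC),alpha=1.7); W[:270,560:800]=A; cv2.imwrite('pics/c4.png',W)
print('stand',proj(C,[.407,-.27,.065]))
T=cam('top')
for q in((-15,92,92.5),(-15,58,70)): print(((proj(T,box(*q))-(232,170))*3+[560,0]).round())
E
```

```text
at [ 0.3801 -0.2733  0.2771] yaw 83.04 gap 0.0426 F [-0.7 -0.1 -0.2] t 35.08
[0.005, 0.0085, 0.0273] [2.0, 1.1, -2.9]
stand [292.13915136 202.91892064]
[615. 131.]
[658. 137.]
```

View pics/c4.png

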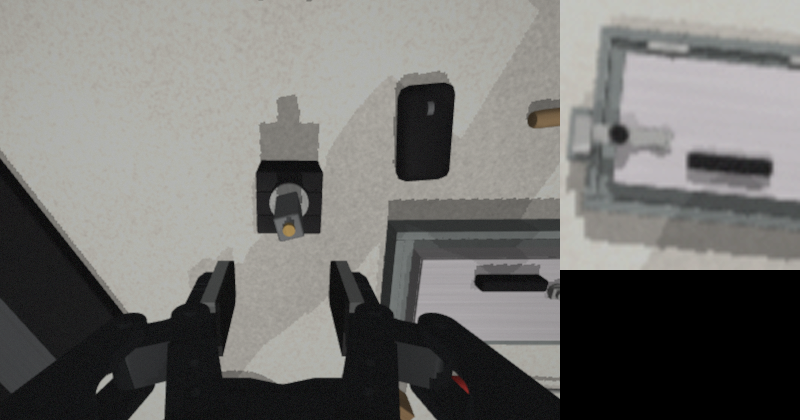

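The hook lies home in the catch (knob at (619,134)). The probe's handle top is at (289,231), its collar at (289,200), and the handle faces are turned only slightly.

```bash
python3 - <<'E'
from h import *
C=lastC('w8.png'); im=cv2.imread('pics/w8.png')
h=onz(C,289,231,.140); c=onz(C,289.5,201,.0705); print('handle top',h,'collar',c)
quad(C,[(258,174),(321,174),(320,234),(258,232)],.065)
# enlarged handle numbers: orange tip centroid, grey top
hs=cv2.cvtColor(im,cv2.COLOR_BGR2HSV); m=((hs[...,0]>8)&(hs[...,0]<30)&(hs[...,1]>110)&(hs[...,2]>60)).astype(np.uint8); m[:180]=0;m[260:]=0;m[:,:250]=0;m[:,330:]=0
ys,xs=np.where(m); print('orange',xs.mean(),ys.mean(),onz(C,xs.mean(),ys.mean(),.141))
cv2.imwrite('pics/z.png',cv2.convertScaleAbs(cv2.resize(im[150:250,240:340],None,fx=5,fy=5,interpolation=cv2.INTER_CUBIC),alpha=2.2))
plan([h[0],h[1],.18],84,3)
E
```

```text
handle top [ 0.40784826 -0.27351712  0.14      ] collar [ 0.40295659 -0.27230818  0.0705    ]
ctr [ 0.4082 -0.2732] len 0.0642 0.0649 ang a -7.0 ang b 82.3
orange 288.55 229.3 [ 0.40590173 -0.2736692   0.141     ]
at [ 0.38   -0.2735  0.2771] yaw 83.03 gap 0.0428 F [-0.9 -0.1 -0.3] t 35.12
[0.0017, 0.0081, 0.0326] [0.7, 0.4, -0.3]
[0.0015, 0.0084, 0.0326] [0.7, 0.4, -0.3]
[0.0012, 0.0088, 0.0325] [0.7, 0.4, -0.3]
```

View pics/z.png

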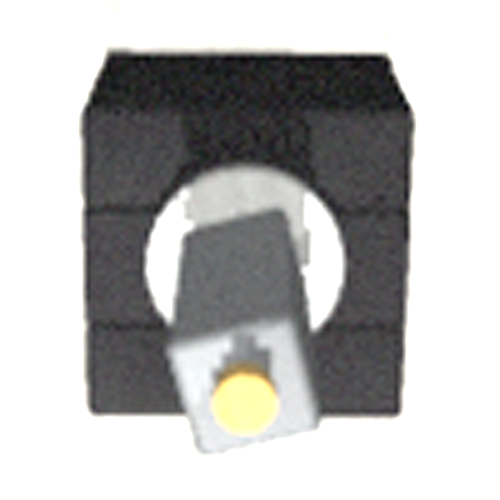

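The stand top corners are at (85,112), (412,112), (400,415) and (90,412) in the zoomed crop. The handle top is at (168,342), (300,315), (320,425) and (205,452), turned about 11° in the image.

```bash
python3 - <<'E'
from h import *
C=lastC('w8.png'); f=lambda x,y:(240+x/5-.4,150+y/5-.4)
quad(C,[f(85,112),f(412,112),f(400,415),f(90,412)],.065)
quad(C,[f(168,342),f(300,315),f(320,425),f(205,452)],.140)
q=[onz(C,*f(146,265),.07),onz(C,*f(345,265),.07),onz(C,*f(245,166),.07)]; print('collar',(q[0]+q[1])/2,q[2])
plan([.407,-.2735,.18],95,4)
E
```

```text
ctr [ 0.4067 -0.2734] len 0.0654 0.066 ang a -7.2 ang b 83.0
ctr [ 0.4038 -0.2729] len 0.0201 0.021 ang a 7.0 ang b 96.6
collar [ 0.40470679 -0.27335261  0.07      ] [ 0.38407138 -0.27104166  0.07      ]
at [ 0.38   -0.2735  0.2771] yaw 83.03 gap 0.0428 F [-0.9 -0.1 -0.3] t 35.12
[0.0013, 0.0058, 0.0245] [0.5, 0.3, -3.0]
[0.0008, 0.0061, 0.0244] [0.5, 0.3, -3.0]
[0.0004, 0.0063, 0.0244] [0.5, 0.3, -3.0]
[-0.0001, 0.0065, 0.0243] [0.5, 0.3, -3.0]
```

Emit:
carry_out(moves=[0, 0.001, 0.006, 0.028, 0.5, 0.3, -3.4, 0, 0.001, 0.006, 0.028, 0.5, 0.3, -3.4, 0, 0, 0.006, 0.026, 0.5, 0.3, -3.4, 0, 0, 0.006, 0.024, 0.5, 0.3, -3.4, 0, 0, 0, 0, 0, 0, 0])

```text
clock: 35.75
tcp_pos: [0.4078, -0.2736, 0.1691]
orientation: [0.0, 0.662, 0.75, -0.001]
wrist_force: [0.2, -0.4, 0.9]
finger_gap: 0.0429
```

```bash
python3 - <<'E'
from h import *
plan([.4045,-.2732,.105],96.8,4)
E
```

```text
at [ 0.4078 -0.2736  0.1691] yaw 97.13 gap 0.0429 F [ 0.2 -0.4  0.9] t 35.75
[0.0002, -0.0008, 0.016] [-0.0, 0.0, 0.1]
[0.0002, -0.0008, 0.016] [-0.0, 0.0, 0.1]
[0.0002, -0.0008, 0.016] [-0.0, 0.0, 0.1]
[0.0002, -0.0008, 0.016] [-0.0, 0.0, 0.1]
```

Emit:
carry_out(moves=[0, 0, -0.001, 0.016, 0, 0, 0, 0, 0, -0.001, 0.016, 0, 0, 0, 0, 0, -0.001, 0.016, 0, 0, 0, 0, 0, 0, 0.013, 0, 0, 0, 0, 0, 0, 0, 0, 0, 0])

```text
clock: 36.38
tcp_pos: [0.4063, -0.276, 0.1114]
orientation: [0.003, 0.663, 0.748, -0.002]
wrist_force: [0.5, -0.1, 0.5]
finger_gap: 0.043
```

Emit:
carry_out(moves=[-1, 0, 0, 0, 0, 0, 0, -1, 0, 0, 0, 0, 0, 0, -1, 0, 0, 0, 0, 0, 0, -1, 0, 0, 0, 0, 0, 0, -1, 0, 0, 0, 0, 0, 0], squeeze=60)

```text
clock: 37.0
tcp_pos: [0.4072, -0.2767, 0.1132]
orientation: [0.005, 0.664, 0.748, -0.002]
wrist_force: [0.1, 0.9, -0.5]
finger_gap: 0.0215
```

```bash
python3 - <<'E'
from h import *
plan([.4045,-.2732,.105],96.8,1)
E
```

```text
at [ 0.4072 -0.2767  0.1132] yaw 96.84 gap 0.0215 F [ 0.1  0.9 -0.5] t 37.0
[0.0038, -0.0023, 0.0082] [0.2, 0.5, 0.0]
```

Emit:
carry_out(moves=[-1, 0, 0, -0.02, 0, 0, 0, -1, 0, 0, -0.03, 0, 0, 0, -1, 0, 0, -0.03, 0, 0.3, 0, -1, 0, 0, -0.03, 0, 0.2, 0, -1, 0, 0, 0, 0, 0, 0])

```text
clock: 37.62
tcp_pos: [0.406, -0.2753, 0.2253]
orientation: [0.0, 0.664, 0.748, 0.001]
wrist_force: [0.2, -0.5, -0.9]
finger_gap: 0.0214
```

```bash
python3 - <<'E'
from h import *
print(box(-61,101,0)); plan(np.append(box(-61,101,0)[:2],.19),96.8,8)
E
```

```text
[0.50207806 0.05941024 0.        ]
at [ 0.406  -0.2753  0.2253] yaw 96.84 gap 0.0214 F [ 0.2 -0.5 -0.9] t 37.62
[0.0401, 0.0169, 0.0045] [0.0, -0.0, 0.0]
[0.0401, 0.0169, 0.0045] [0.0, -0.0, 0.0]
[0.0401, 0.0169, 0.0045] [0.0, -0.0, 0.0]
[0.0401, 0.0169, 0.0045] [0.0, -0.0, 0.0]
[0.0401, 0.0169, 0.0045] [0.0, -0.0, 0.0]
[0.0401, 0.0169, 0.0045] [0.0, -0.0, 0.0]
[0.0401, 0.0169, 0.0044] [0.0, -0.0, 0.0]
[0.0401, 0.0169, 0.0044] [0.0, -0.0, 0.0]
```

Emit:
carry_out(moves=[-1, 0.04, 0.017, 0.0045, 0, 0, 0, -1, 0.04, 0.017, 0.0045, 0, 0, 0, -1, 0.04, 0.017, 0.0045, 0, 0, 0, -1, 0.04, 0.017, 0.0045, 0, 0, 0, -1, 0.04, 0.017, 0.0045, 0, 0, 0])

```text
clock: 38.25
tcp_pos: [0.4664, -0.0633, 0.1967]
orientation: [-0.002, 0.667, 0.745, 0.0]
wrist_force: [-0.3, -1.3, -0.6]
finger_gap: 0.021
```

Emit:
carry_out(moves=[-1, 0.04, 0.017, 0.0045, 0, 0, 0, -1, 0.04, 0.017, 0.0045, 0, 0, 0, -1, 0.037, 0.016, 0.0045, 0, 0, 0, -1, 0, 0, 0, 0, 0, 0, -1, 0, 0, 0, 0, 0, 0])

```text
clock: 38.88
tcp_pos: [0.5, 0.0656, 0.1754]
orientation: [-0.006, 0.665, 0.747, -0.003]
wrist_force: [-0.4, 0.2, -0.8]
finger_gap: 0.0212
```

```bash
python3 - <<'E'
from h import *
plan(np.append(box(-61,101,0)[:2],.165),96.8,2)
E
```

```text
at [0.5    0.0656 0.1754] yaw 96.68 gap 0.0212 F [-0.4  0.2 -0.8] t 38.88
[-0.0032, 0.0007, 0.0052] [-0.3, -0.1, -0.1]
[-0.0032, 0.0007, 0.0052] [-0.3, -0.1, -0.1]
```

Emit:
carry_out(moves=[-1, -0.003, 0.0007, 0.007, -0.3, -0.1, 0, -1, -0.003, 0.0007, 0.007, -0.3, -0.1, 0, -1, 0, 0, 0, 0, 0, 0, -1, 0, 0, 0, 0, 0, 0, -1, 0, 0, 0, 0, 0, 0])

```text
clock: 39.5
tcp_pos: [0.5013, 0.0562, 0.1599]
orientation: [-0.001, 0.667, 0.745, -0.0]
wrist_force: [0.0, -1.0, -1.0]
finger_gap: 0.0212
```

```bash
python3 - <<'E'
from h import *
C,im=look('w9.png'); plan(np.append(box(-61,101,0)[:2],.16),96.8,1)
s=env.get_state(); M=rot(s['orientation'])
tip=s['tcp_pos']+M.apply([0,-.0,.103]); print('tip if centred',tip,proj(C,tip))
u,v=proj(C,tip).astype(int)
u0,v0=max(0,u-140),max(0,v-110)
print(u0,v0)
W=cv2.convertScaleAbs(cv2.resize(im[v0:v0+210,u0:u0+280,::-1],None,fx=2.85,fy=2.85,interpolation=cv2.INTER_CUBIC),alpha=1.6); cv2.imwrite('pics/c5.png',W); print(W.shape)
for q in((-68,108,40),(-54,94,62),(-68,0,40),(-54,0,62),(-15,92,92.5),(-15,58,70.5),(-15,110,70.5)): print(q,((proj(C,box(*q))-(u0,v0))*2.85).round())
E
```

```text
at [0.5013 0.0563 0.1599] yaw 96.38 gap 0.0212 F [ 0.1 -0.7 -1.6] t 39.55
[0.003, 0.0011, -0.0001] [-0.1, -0.0, -0.4]
tip if centred [0.50115345 0.05635291 0.05693062] [281.93200017 217.95589427]
141 107
(598, 798, 3)
(-68, 108, 40) [444. 282.]
(-54, 94, 62) [380. 348.]
(-68, 0, 40) [ 39. 196.]
(-54, 0, 62) [  0. 269.]
(-15, 92, 92.5) [333. 547.]
(-15, 58, 70.5) [205. 474.]
(-15, 110, 70.5) [409. 514.]
```

View pics/c5.png

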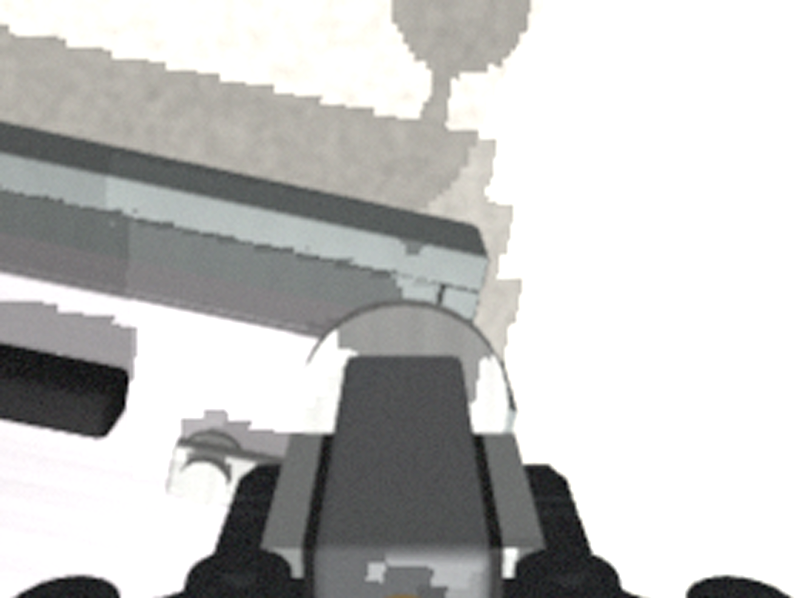

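The last view shows the box edges within 1 px of my predictions and the hook arm parallel to the lid edge, so the hook is home. The collar arc has its top at (411,302) and hides the tip.

```bash
python3 - <<'E'
from h import *
C=lastC('w9.png'); s=pickle.load(open('pics/w9.png.pkl','rb')); M=rot(s['orientation'])
# collar rim arc: points on top rim z (tip+.060 => tool z .043); fit circle in tool plane
K,Rw,o=C
pts=[(411,302),(352,318),(318,350),(306,365),(468,322),(497,352),(513,395)]
P=[]
for x,y in pts:
    oo,d=ray(C,141+x/2.85-.35,107+y/2.85-.35); z=s['tcp_pos'][2]-.043; p=oo+d*(z-oo[2])/d[2]; P.append(M.inv().apply(p-s['tcp_pos'])[:2]*1000)
P=np.array(P); A=np.c_[2*P,np.ones(len(P))]; c=np.linalg.lstsq(A,(P**2).sum(1),rcond=None)[0]; print(P.round(1).tolist(),'centre',c[:2],'r',np.sqrt(c[2]+c[0]**2+c[1]**2))
print('with r=20: y', P[0,1]+20)
# handle front edge (tool z .043 at foot): 
E
```

```text
[[1.5, -22.0], [-9.5, -18.9], [-16.0, -12.5], [-18.4, -9.5], [12.2, -18.1], [17.8, -12.1], [21.2, -3.3]] centre [ 0.66417878 -1.19875462] r 20.50654518913356
with r=20: y -1.9801950650169218
```

```bash
cat >> h.py <<'E'
def tipplan(x,y,z,n,yaw=96.8,off=(.0005,-.0015,.103)):
    s=env.get_state(); M=rot(s['orientation']); t=s['tcp_pos']+M.apply(off)
    b=R.from_euler('z',-BY,degrees=True).apply(t-B0)*1000; print('tip box mm',b.round(1))
    a=np.radians(yaw); X=np.array([np.cos(a),np.sin(a),0]); Z=np.array([0,0,-1.]); G=R.from_matrix(np.c_[X,np.cross(Z,X),Z])
    plan(box(x,y,z)-G.apply(off),yaw,n)
E
python3 - <<'E'
from h import *
tipplan(-61,98,48,2)
E
```

```text
tip box mm [-63.2  98.   56.9]
at [0.5013 0.0563 0.1599] yaw 96.38 gap 0.0212 F [ 0.1 -0.7 -1.6] t 39.55
[-0.0002, 0.001, 0.0045] [-0.0, -0.0, -0.2]
[-0.0002, 0.001, 0.0045] [-0.0, -0.0, -0.2]
```

Emit:
carry_out(moves=[-1, 0, 0.001, 0.005, 0, 0, -0.2, -1, 0, 0.001, 0.005, 0, 0, -0.2, -1, 0, 0, 0, 0, 0, 0, -1, 0, 0, 0, 0, 0, 0, -1, 0, 0, 0, 0, 0, 0])

```text
clock: 40.17
tcp_pos: [0.5036, 0.0568, 0.1493]
orientation: [-0.001, 0.664, 0.748, -0.0]
wrist_force: [-0.1, 0.9, -0.9]
finger_gap: 0.0214
```

```bash
python3 - <<'E'
from h import *
tipplan(-61,98,34,3)
E
```

```text
tip box mm [-60.9  98.8  46.3]
at [0.5036 0.0568 0.1493] yaw 96.85 gap 0.0214 F [-0.1  0.9 -0.9] t 40.17
[-0.0002, -0.0001, 0.0041] [-0.0, -0.0, 0.0]
[-0.0002, -0.0001, 0.0041] [-0.0, -0.0, 0.0]
[-0.0002, -0.0001, 0.0041] [-0.0, -0.0, 0.0]
```

Descend slowly until the floor is felt.

Emit:
carry_out(moves=[-1, 0, 0, 0.004, 0, 0, 0, -1, 0, 0, 0.004, 0, 0, 0, -1, 0, 0, 0.003, 0, 0, 0, -1, 0, 0, 0.002, 0, 0, 0, -1, 0, 0, 0.002, 0, 0, 0])

```text
clock: 40.8
tcp_pos: [0.5036, 0.0568, 0.1334]
orientation: [-0.001, 0.664, 0.748, -0.0]
wrist_force: [0.1, 0.5, -0.5]
finger_gap: 0.0214
```

```bash
python3 - <<'E'
from h import *
tipplan(-61,98,34,3)
E
```

```text
tip box mm [-60.9  98.8  30.4]
at [0.5036 0.0568 0.1334] yaw 96.85 gap 0.0214 F [ 0.1  0.5 -0.5] t 40.8
[-0.0002, -0.0001, -0.0012] [-0.0, -0.0, 0.0]
[-0.0002, -0.0001, -0.0012] [-0.0, -0.0, 0.0]
[-0.0002, -0.0001, -0.0012] [-0.0, -0.0, 0.0]
```

Emit:
carry_out(moves=[-1, -0.004, -0.001, -0.002, 0, 0, 0, -1, -0.005, -0.0011, 0, 0, 0, 0, -1, -0.005, -0.0011, 0, 0, 0, 0, -1, -0.005, -0.0011, 0, 0, 0, 0, -1, -0.005, -0.0011, 0, 0, 0, 0])

```text
clock: 41.42
tcp_pos: [0.5011, 0.0307, 0.1357]
orientation: [-0.0, 0.664, 0.748, -0.0]
wrist_force: [0.1, 0.2, -0.8]
finger_gap: 0.0215
```

```bash
python3 - <<'E'
from h import *
tipplan(-61,25,33,10)
E
```

```text
tip box mm [-60.5  72.5  32.7]
at [0.5011 0.0307 0.1357] yaw 96.86 gap 0.0215 F [ 0.1  0.2 -0.8] t 41.42
[-0.0046, -0.0011, -0.0] [-0.0, -0.0, 0.0]
[-0.0046, -0.0011, -0.0] [-0.0, -0.0, 0.0]
[-0.0046, -0.0011, -0.0] [-0.0, -0.0, 0.0]
[-0.0046, -0.0011, -0.0] [-0.0, -0.0, 0.0]
[-0.0046, -0.0011, -0.0] [-0.0, -0.0, 0.0]
[-0.0046, -0.0011, -0.0] [-0.0, -0.0, 0.0]
[-0.0046, -0.0011, -0.0] [-0.0, -0.0, 0.0]
[-0.0046, -0.0011, -0.0] [-0.0, -0.0, 0.0]
[-0.0046, -0.0011, -0.0] [-0.0, -0.0, 0.0]
[-0.0046, -0.0011, -0.0] [-0.0, -0.0, 0.0]
```

Excellent tracking. Continuing.

Emit:
carry_out(moves=[-1, -0.0046, -0.0011, 0, 0, 0, 0, -1, -0.0046, -0.0011, 0, 0, 0, 0, -1, -0.0046, -0.0011, 0, 0, 0, 0, -1, -0.0046, -0.0011, 0, 0, 0, 0, -1, -0.0046, -0.0011, 0, 0, 0, 0])

```text
clock: 42.05
tcp_pos: [0.4982, 0.0054, 0.1357]
orientation: [-0.0, 0.664, 0.748, -0.0]
wrist_force: [0.4, 0.2, -2.1]
finger_gap: 0.0213
```

Emit:
carry_out(moves=[-1, -0.0046, -0.0011, 0, 0, 0, 0, -1, -0.0046, -0.0011, 0, 0, 0, 0, -1, -0.0046, -0.0011, 0, 0, 0, 0, -1, -0.0046, -0.0011, 0, 0, 0, 0, -1, -0.0046, -0.0011, 0, 0, 0, 0])

```text
clock: 42.68
tcp_pos: [0.4953, -0.0198, 0.1357]
orientation: [-0.0, 0.664, 0.748, -0.0]
wrist_force: [-0.6, -0.6, -0.9]
finger_gap: 0.0213
```

```bash
python3 - <<'E'
from h import *
tipplan(-61,-35,33,13)
E
```

```text
tip box mm [-61.   21.7  32.7]
at [ 0.4953 -0.0198  0.1357] yaw 96.84 gap 0.0213 F [-0.6 -0.6 -0.9] t 42.67
[-0.0042, -0.001, -0.0] [-0.0, -0.0, 0.0]
[-0.0042, -0.001, -0.0] [-0.0, -0.0, 0.0]
[-0.0042, -0.001, -0.0] [-0.0, -0.0, 0.0]
[-0.0042, -0.001, -0.0] [-0.0, -0.0, 0.0]
[-0.0042, -0.001, -0.0] [-0.0, -0.0, 0.0]
[-0.0042, -0.001, -0.0] [-0.0, -0.0, 0.0]
[-0.0042, -0.001, -0.0] [-0.0, -0.0, 0.0]
[-0.0042, -0.001, -0.0] [-0.0, -0.0, 0.0]
[-0.0042, -0.001, -0.0] [-0.0, -0.0, 0.0]
[-0.0042, -0.001, -0.0] [-0.0, -0.0, 0.0]
[-0.0042, -0.001, -0.0] [-0.0, -0.0, 0.0]
[-0.0042, -0.001, -0.0] [-0.0, -0.0, 0.0]
[-0.0042, -0.001, -0.0] [-0.0, -0.0, 0.0]
```

Emit:
carry_out(moves=[-1, -0.0045, -0.001, 0, 0, 0, 0, -1, -0.0045, -0.001, 0, 0, 0, 0, -1, -0.0045, -0.001, 0, 0, 0, 0, -1, -0.0045, -0.001, 0, 0, 0, 0, -1, -0.0045, -0.001, 0, 0, 0, 0])

```text
clock: 43.3
tcp_pos: [0.4928, -0.0444, 0.1357]
orientation: [-0.0, 0.664, 0.748, -0.0]
wrist_force: [-0.2, 0.2, -1.1]
finger_gap: 0.0216
```

Emit:
carry_out(moves=[-1, -0.0045, -0.001, 0, 0, 0, 0, -1, -0.0045, -0.001, 0, 0, 0, 0, -1, -0.0045, -0.001, 0, 0, 0, 0, -1, -0.0045, -0.001, 0, 0, 0, 0, -1, -0.0045, -0.001, 0, 0, 0, 0])

```text
clock: 43.92
tcp_pos: [0.4904, -0.0689, 0.1357]
orientation: [-0.0, 0.664, 0.748, -0.0]
wrist_force: [0.0, 1.1, -1.8]
finger_gap: 0.0213
```

Emit:
carry_out(moves=[-1, -0.0045, -0.001, 0, 0, 0, 0, -1, -0.0045, -0.001, 0, 0, 0, 0, -1, -0.0045, -0.001, 0, 0, 0, 0, -1, -0.0045, -0.001, 0, 0, 0, 0, -1, -0.0045, -0.001, 0, 0, 0, 0])

```text
clock: 44.55
tcp_pos: [0.488, -0.0935, 0.1357]
orientation: [-0.0, 0.664, 0.748, -0.0]
wrist_force: [-0.5, -0.0, -1.0]
finger_gap: 0.0212
```

```bash
python3 - <<'E'
from h import *
tipplan(-61,-101,33,10)
E
```

```text
tip box mm [-60.4 -52.4  32.7]
at [ 0.488  -0.0935  0.1357] yaw 96.84 gap 0.0212 F [-0.5 -0.  -1. ] t 44.55
[-0.0047, -0.0011, -0.0] [-0.0, -0.0, 0.0]
[-0.0047, -0.0011, -0.0] [-0.0, -0.0, 0.0]
[-0.0047, -0.0011, -0.0] [-0.0, -0.0, 0.0]
[-0.0047, -0.0011, -0.0] [-0.0, -0.0, 0.0]
[-0.0047, -0.0011, -0.0] [-0.0, -0.0, 0.0]
[-0.0047, -0.0011, -0.0] [-0.0, -0.0, 0.0]
[-0.0047, -0.0011, -0.0] [-0.0, -0.0, 0.0]
[-0.0047, -0.0011, -0.0] [-0.0, -0.0, 0.0]
[-0.0047, -0.0011, -0.0] [-0.0, -0.0, 0.0]
[-0.0047, -0.0011, -0.0] [-0.0, -0.0, 0.0]
```

Emit:
carry_out(moves=[-1, -0.0046, -0.0012, 0, 0, 0, 0, -1, -0.0046, -0.0012, 0, 0, 0, 0, -1, -0.0046, -0.0011, 0, 0, 0, 0, -1, -0.0046, -0.0011, 0, 0, 0, 0, -1, -0.0046, -0.0011, 0, 0, 0, 0])

```text
clock: 45.18
tcp_pos: [0.4848, -0.1187, 0.1357]
orientation: [-0.0, 0.664, 0.748, -0.0]
wrist_force: [-0.6, -0.5, -1.9]
finger_gap: 0.0212
```

Emit:
carry_out(moves=[-1, -0.0045, -0.0011, 0, 0, 0, 0, -1, -0.0045, -0.0011, 0, 0, 0, 0, -1, -0.0045, -0.0011, 0, 0, 0, 0, -1, -0.004, -0.001, 0, 0, 0, 0, -1, -0.003, -0.0007, 0, 0, 0, 0])

```text
clock: 45.8
tcp_pos: [0.4821, -0.1413, 0.1357]
orientation: [-0.0, 0.664, 0.748, -0.0]
wrist_force: [-0.1, -0.5, -0.6]
finger_gap: 0.0215
```

```bash
python3 - <<'E'
from h import *
tipplan(-61,-101,33,1); tipplan(0,-101,33,13)
E
```

```text
tip box mm [ -61.2 -100.5   32.7]
at [ 0.4821 -0.1413  0.1357] yaw 96.83 gap 0.0215 F [-0.1 -0.5 -0.6] t 45.8
[-0.0005, 0.0, -0.0003] [-0.0, -0.0, 0.0]
tip box mm [ -61.2 -100.5   32.7]
at [ 0.4821 -0.1413  0.1357] yaw 96.83 gap 0.0215 F [-0.1 -0.5 -0.6] t 45.8
[-0.0011, 0.0046, -0.0] [-0.0, -0.0, 0.0]
[-0.0011, 0.0046, -0.0] [-0.0, -0.0, 0.0]
[-0.0011, 0.0046, -0.0] [-0.0, -0.0, 0.0]
[-0.0011, 0.0046, -0.0] [-0.0, -0.0, 0.0]
[-0.0011, 0.0046, -0.0] [-0.0, -0.0, 0.0]
[-0.0011, 0.0046, -0.0] [-0.0, -0.0, 0.0]
[-0.0011, 0.0046, -0.0] [-0.0, -0.0, 0.0]
[-0.0011, 0.0046, -0.0] [-0.0, -0.0, 0.0]
[-0.0011, 0.0046, -0.0] [-0.0, -0.0, 0.0]
[-0.0011, 0.0046, -0.0] [-0.0, -0.0, 0.0]
[-0.0011, 0.0046, -0.0] [-0.0, -0.0, 0.0]
[-0.0011, 0.0046, -0.0] [-0.0, -0.0, 0.0]
[-0.0011, 0.0046, -0.0] [-0.0, -0.0, 0.0]
```

At the corner; now along the right side.

Emit:
carry_out(moves=[-1, -0.0011, 0.0046, 0, 0, 0, 0, -1, -0.0011, 0.0046, 0, 0, 0, 0, -1, -0.0011, 0.0046, 0, 0, 0, 0, -1, -0.0011, 0.0046, 0, 0, 0, 0, -1, -0.0011, 0.0046, 0, 0, 0, 0])

```text
clock: 46.42
tcp_pos: [0.5073, -0.1441, 0.1356]
orientation: [-0.0, 0.664, 0.748, 0.0]
wrist_force: [0.0, 0.1, -2.3]
finger_gap: 0.021
```

Emit:
carry_out(moves=[-1, -0.0011, 0.0046, 0, 0, 0, 0, -1, -0.0011, 0.0046, 0, 0, 0, 0, -1, -0.0011, 0.0046, 0, 0, 0, 0, -1, -0.0011, 0.0046, 0, 0, 0, 0, -1, -0.0011, 0.0046, 0, 0, 0, 0])

```text
clock: 47.05
tcp_pos: [0.5325, -0.1469, 0.1355]
orientation: [-0.0, 0.664, 0.748, 0.0]
wrist_force: [0.2, -0.2, -1.1]
finger_gap: 0.0211
```

```bash
python3 - <<'E'
from h import *
tipplan(58,-101,33,15)
E
```

```text
tip box mm [ -10.4 -100.7   32.5]
at [ 0.5325 -0.1469  0.1355] yaw 96.85 gap 0.0211 F [ 0.2 -0.2 -1.1] t 47.05
[-0.001, 0.0044, -0.0] [-0.0, -0.0, 0.0]
[-0.001, 0.0044, -0.0] [-0.0, -0.0, 0.0]
[-0.001, 0.0044, -0.0] [-0.0, -0.0, 0.0]
[-0.001, 0.0044, -0.0] [-0.0, -0.0, 0.0]
[-0.001, 0.0044, -0.0] [-0.0, -0.0, 0.0]
[-0.001, 0.0044, -0.0] [-0.0, -0.0, 0.0]
[-0.001, 0.0044, -0.0] [-0.0, -0.0, 0.0]
[-0.001, 0.0044, -0.0] [-0.0, -0.0, 0.0]
[-0.001, 0.0044, -0.0] [-0.0, -0.0, 0.0]
[-0.001, 0.0044, -0.0] [-0.0, -0.0, 0.0]
[-0.001, 0.0044, -0.0] [-0.0, -0.0, 0.0]
[-0.001, 0.0044, -0.0] [-0.0, -0.0, 0.0]
[-0.001, 0.0044, -0.0] [-0.0, -0.0, 0.0]
[-0.001, 0.0044, -0.0] [-0.0, -0.0, 0.0]
[-0.001, 0.0044, -0.0] [-0.0, -0.0, 0.0]
```

Emit:
carry_out(moves=[-1, -0.0011, 0.0044, 0, 0, 0, 0, -1, -0.0011, 0.0044, 0, 0, 0, 0, -1, -0.0011, 0.0044, 0, 0, 0, 0, -1, -0.0011, 0.0044, 0, 0, 0, 0, -1, -0.0011, 0.0044, 0, 0, 0, 0])

```text
clock: 47.68
tcp_pos: [0.5566, -0.15, 0.1354]
orientation: [-0.0, 0.664, 0.748, 0.0]
wrist_force: [-0.0, -0.4, -1.8]
finger_gap: 0.0213
```

Emit:
carry_out(moves=[-1, -0.0011, 0.0044, 0, 0, 0, 0, -1, -0.0011, 0.0044, 0, 0, 0, 0, -1, -0.0011, 0.0044, 0, 0, 0, 0, -1, -0.0011, 0.0044, 0, 0, 0, 0, -1, -0.0011, 0.0044, 0, 0, 0, 0])

```text
clock: 48.3
tcp_pos: [0.5807, -0.153, 0.1353]
orientation: [-0.0, 0.664, 0.748, 0.0]
wrist_force: [-0.1, -0.2, -0.1]
finger_gap: 0.0217
```

Emit:
carry_out(moves=[-1, -0.0011, 0.0044, 0, 0, 0, 0, -1, -0.0011, 0.0044, 0, 0, 0, 0, -1, -0.0008, 0.0035, 0, 0, 0, 0, -1, -0.0006, 0.0025, 0, 0, 0, 0, -1, 0, 0, 0, 0, 0, 0])

```text
clock: 48.92
tcp_pos: [0.5972, -0.155, 0.1351]
orientation: [-0.001, 0.664, 0.748, 0.0]
wrist_force: [0.3, 0.1, -2.1]
finger_gap: 0.0212
```

```bash
python3 - <<'E'
from h import *
tipplan(61,-101,33,1)
E
```

```text
tip box mm [  54.7 -101.8   32.1]
at [ 0.5972 -0.155   0.1351] yaw 96.85 gap 0.0212 F [ 0.3  0.1 -2.1] t 48.92
[-0.0005, 0.0063, -0.0009] [-0.0, -0.0, 0.1]
```

Emit:
carry_out(moves=[-1, -0.0006, 0.0035, 0, 0, 0, 0, -1, 0, 0, 0, 0, 0, 0, -1, 0, 0, -0.004, 0, 0, 0, -1, 0, 0, -0.006, 0, 0, 0, -1, 0, 0, -0.008, 0, 0, 0])

```text
clock: 49.55
tcp_pos: [0.6003, -0.155, 0.1538]
orientation: [-0.001, 0.664, 0.748, -0.0]
wrist_force: [0.8, 0.4, -0.6]
finger_gap: 0.0213
```

Emit:
carry_out(moves=[-1, 0, 0, -0.02, 0, 0, 0, -1, 0, 0, -0.03, 0, 0, 0, -1, 0, 0, -0.03, 0, 0, 0, -1, 0, 0, -0.02, 0, 0, 0, -1, 0, 0, 0, 0, 0, 0])

```text
clock: 50.18
tcp_pos: [0.6008, -0.1553, 0.2606]
orientation: [0.001, 0.664, 0.748, 0.0]
wrist_force: [0.3, -0.6, -0.7]
finger_gap: 0.0213
```

```bash
python3 - <<'E'
from h import *
off=np.array([.0005,-.0015,.103]); a=np.radians(96.8); X=np.array([np.cos(a),np.sin(a),0]); Z=np.array([0,0,-1.]); G=R.from_matrix(np.c_[X,np.cross(Z,X),Z])
t=np.array([.4067,-.2734,.10])-G.apply(off); print(t); plan(t,96.8,5)
E
```

```text
[ 0.40824865 -0.27371888  0.203     ]
at [ 0.6008 -0.1553  0.2606] yaw 96.84 gap 0.0213 F [ 0.3 -0.6 -0.7] t 50.17
[-0.0189, -0.0411, 0.0115] [0.0, 0.0, 0.0]
[-0.0189, -0.0411, 0.0115] [0.0, 0.0, 0.0]
[-0.0189, -0.0411, 0.0115] [0.0, 0.0, 0.0]
[-0.019, -0.0411, 0.0115] [0.0, 0.0, 0.0]
[-0.019, -0.0411, 0.0115] [0.0, 0.0, 0.0]
```

Emit:
carry_out(moves=[-1, -0.019, -0.041, 0.0115, 0, 0, 0, -1, -0.019, -0.041, 0.0115, 0, 0, 0, -1, -0.019, -0.041, 0.0115, 0, 0, 0, -1, -0.019, -0.041, 0.0115, 0, 0, 0, -1, -0.019, -0.039, 0.01, 0, 0, 0])

```text
clock: 50.8
tcp_pos: [0.4071, -0.2747, 0.1991]
orientation: [0.0, 0.661, 0.75, 0.001]
wrist_force: [0.6, -0.9, -1.7]
finger_gap: 0.0214
```

Emit:
carry_out(moves=[-1, 0, 0, 0, 0, 0, 0, -1, 0, 0, 0, 0, 0, 0, -1, 0, 0, 0, 0, 0, 0, -1, 0, 0, 0, 0, 0, 0, -1, 0, 0, 0, 0, 0, 0])

```text
clock: 51.42
tcp_pos: [0.4063, -0.2738, 0.1975]
orientation: [-0.001, 0.662, 0.75, 0.001]
wrist_force: [-0.1, 0.1, -1.5]
finger_gap: 0.0215
```

```bash
python3 - <<'E'
from h import *
plan([.408,-.2742,.16],96.8,3)
E
```

```text
at [ 0.4063 -0.2738  0.1975] yaw 97.12 gap 0.0215 F [-0.1  0.1 -1.5] t 51.42
[-0.0002, 0.0005, 0.0125] [0.0, -0.0, 0.1]
[-0.0002, 0.0005, 0.0125] [0.0, -0.0, 0.1]
[-0.0002, 0.0005, 0.0125] [0.0, -0.0, 0.1]
```

Emit:
carry_out(moves=[-1, 0, 0.0005, 0.014, 0, 0, 0.1, -1, 0, 0.0005, 0.014, 0, 0, 0, -1, 0, 0.0005, 0.014, 0, 0, 0, -1, 0, 0, 0.012, 0, 0, 0, -1, 0, 0, 0.01, 0, 0, 0])

```text
clock: 52.05
tcp_pos: [0.4082, -0.2728, 0.1286]
orientation: [-0.001, 0.662, 0.749, 0.001]
wrist_force: [-0.4, -0.7, -1.9]
finger_gap: 0.0214
```

```bash
python3 - <<'E'
from h import *
plan([.408,-.2742,.113],96.8,2)
E
```

```text
at [ 0.4082 -0.2728  0.1286] yaw 97.09 gap 0.0214 F [-0.4 -0.7 -1.9] t 52.05
[-0.0007, -0.0002, 0.0078] [-0.0, -0.1, 0.1]
[-0.0007, -0.0002, 0.0078] [-0.0, -0.1, 0.1]
```

Emit:
carry_out(moves=[-1, -0.0007, 0, 0.006, 0, 0, 0, -1, 0, 0, 0.005, 0, 0, 0, -1, 0, 0, 0.003, 0, 0, 0, -1, 0, 0, 0.002, 0, 0, 0, -1, 0, 0, 0, 0, 0, 0])

```text
clock: 52.68
tcp_pos: [0.4084, -0.2738, 0.1126]
orientation: [-0.001, 0.662, 0.749, 0.001]
wrist_force: [0.1, 0.7, -1.2]
finger_gap: 0.0214
```

Emit:
carry_out(moves=[-0.3, 0, 0, 0, 0, 0, 0, -0.2, 0, 0, 0, 0, 0, 0, 0, 0, 0, 0, 0, 0, 0, 0, 0, 0, 0, 0, 0, 0, 0, 0, 0, -0.02, 0, 0, 0])

```text
clock: 53.3
tcp_pos: [0.408, -0.2736, 0.1321]
orientation: [-0.001, 0.662, 0.749, 0.001]
wrist_force: [0.6, 0.1, -0.1]
finger_gap: 0.0425
```

Emit:
carry_out(moves=[0, 0, 0, -0.04, 0, 0, 0, 0, 0, 0, -0.05, 0, 0, 0, 0, 0, -0.01, -0.03, 0, 0, 0, 0, 0, -0.02, 0, 0, 0, 0, 0, 0, 0, 0, 0, 0, 0])

```text
clock: 53.92
tcp_pos: [0.3773, -0.2777, 0.2556]
orientation: [-0.001, 0.662, 0.749, 0.001]
wrist_force: [-0.8, 0.4, 0.0]
finger_gap: 0.0427
```

```bash
python3 - <<'E'
from h import *
C,im=look('w10.png'); plan([.39,-.27,.25],96.8,1)
g=cv2.cvtColor(im,cv2.COLOR_RGB2GRAY)
hs=cv2.cvtColor(im,cv2.COLOR_RGB2HSV)
print('expect top',proj(C,[.4067,-.2734,.14]),'collar',proj(C,[.4067,-.2734,.07]))
m=((hs[...,0]>8)&(hs[...,0]<30)&(hs[...,1]>110)&(hs[...,2]>60)).astype(np.uint8); u,v=proj(C,[.4067,-.2734,.14]).astype(int)
m2=np.zeros_like(m); m2[v-50:v+50,u-50:u+50]=m[v-50:v+50,u-50:u+50]; ys,xs=np.where(m2); print('orange',xs.size,xs.mean(),ys.mean(),onz(C,xs.mean(),ys.mean(),.141))
# collar: bright ring
cu,cv=proj(C,[.4067,-.2734,.07]).astype(int); b=np.zeros_like(g); b[cv-40:cv+40,cu-40:cu+40]=(g[cv-40:cv+40,cu-40:cu+40]>85)
n,l,st,ce=cv2.connectedComponentsWithStats(b); print(st[1:][st[1:,4]>60],ce[1:][st[1:,4]>60])
for r in g[cv-36:cv+37:6,cu-40:cu+41:5]: print(*r)
E
```

```text
at [ 0.3779 -0.2779  0.2556] yaw 97.1 gap 0.0426 F [ 0.5 -0.3 -0.5] t 53.98
[0.0063, 0.013, 0.0056] [-0.0, -0.2, 0.3]
expect top [282.25438612 249.48029466] collar [281.90171475 221.33155341]
orange 139 281.53956834532374 251.431654676259 [ 0.40796877 -0.27380535  0.141     ]
[[ 241  181   80   80 1847]
 [ 261  202   42   34  547]] [[273.56361668 236.6870601 ]
 [280.58135283 215.69104205]]
173 173 153 32 34 31 31 26 23 13 17 14 19 17 19 18 155
170 154 152 35 34 36 33 26 16 19 22 18 21 19 13 21 104
169 157 121 35 38 36 37 18 18 18 24 24 19 31 29 32 31
166 154 43 37 27 27 44 90 95 96 56 17 33 34 30 30 26
155 156 35 37 33 136 148 91 94 96 92 99 30 35 31 27 143
156 156 34 38 46 155 45 47 48 49 49 82 99 30 25 26 154
151 101 38 37 126 141 46 50 49 46 46 131 136 32 31 31 157
157 35 36 29 28 142 44 48 47 49 43 140 96 36 30 141 156
158 39 38 35 36 136 47 47 48 42 41 125 33 36 29 155 153
129 39 39 37 35 36 108 108 58 76 94 48 35 26 95 156 155
160 157 101 36 37 35 105 79 59 57 97 43 33 32 158 161 152
158 155 159 159 155 154 107 123 135 135 99 38 33 30 152 152 157
157 156 160 159 159 157 108 109 137 121 101 132 117 136 155 159 160
```

```bash
python3 - <<'E'
from h import *
a=snap('top','t5.png')[1]; b=cv2.imread('pics/t4.png')[:,:,::-1]
d=cv2.absdiff(a,b).max(2); print('hook/lid region changed px',(d[170:240,235:345]>40).sum(),'rear bystanders',(d[125:170,180:365]>40).sum())
print(env.hand_in())
E
```

```text
hook/lid region changed px 0 rear bystanders 0
the job is handed in; nothing more can be done
None
```

The job is done and handed in at about 54 s of the 192 s allowed; `hand_in` reports no verdict.

- **Modules:** All three modules lie flat, fin up, one to a bay. The wrist view showed this before I shut the lid.
- **Lid:** I shut it from behind with the closed fingers. The first push rode up over the lid's free edge, so I went back behind it, lower, and pushed again. At the end it took 19 N downward with no further travel.
- **Hook:** I swung it by its knob until it stopped against the catch. The measured hook angle was about 1.6° (0.03 rad) from home. One top view made the arm look about 4° off. The closer wrist view showed it parallel to the lid edge.
- **Probe pass:** The tip ran at about 4 cm/s from the left end of the front seam, round the front right corner, to the rear end of the right-hand seam. It stayed within about 1 mm of the channel's centre line at box height 32–33 mm, as worked out from the arm's pose. The collar hid the tip, so its position was never seen directly.
- **Probe back in stand:** The handle's top is within about 1.5 mm of the hole axis and the collar is at the right height, with the gripper clear.
- **Bystanders:** The final top picture shows no change at the lid and hook, or around the screwdriver, jar and carton, since the hook was closed. The mouse and brush were not in that comparison, but nothing was seen to touch them.

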